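# Check the milk with the probe, then shut and start the yoghurt maker

## Task

Check the milk before the yoghurt is started: take the probe thermometer from its stand, dip its tip into the water in the rinsing glass, then into the milk of every jar in the maker, working from left to right and staying in each for about two seconds, rinse the tip in the glass once more and stand the thermometer back in its stand. Then shut the maker's lid, hook the wire loops of both front latches over their keepers on the lid and press each latch lever right down so that the lid is pulled tight on its seal. Finally press the square programme key fully down, and after it the round start key; knock nothing over and leave the other things on the worktop alone.

Things in the scene. Friction and masses are not known exactly. Their poses are not given: they have to be found in the camera images.
- maker: white yoghurt maker, fixed: open box 290 mm wide (its y), 90 deep (its x), 94 high, walls 10, four jar wells in a row, floor 12 mm up; origin mid underside of the box, x away from the robot at yaw 0, y to the left. A key deck 60 mm high, 94 wide, 90 deep is joined to its left (+y) end. Lid hinge line along the far upper edge (maker x +45, z 96 mm); two latches on the near side
- jar_1: open glass jar, 60 mm wide, 76 mm high, wall 3 mm, bottom 5 mm, milk up to 57 mm above its underside (dip to under 45 mm); origin at the middle of its underside, z up. Stands loose in the leftmost well (maker y +102 mm) with a few mm of play. Two to four of the jars are there, the others are absent; jar_1 to jar_4 are numbered from left to right
- jar_2: open glass jar, 60 mm wide, 76 mm high, wall 3 mm, bottom 5 mm, milk up to 57 mm above its underside (dip to under 45 mm); origin at the middle of its underside, z up. Stands loose in the second well (maker y +34 mm) with a few mm of play. Two to four of the jars are there, the others are absent; jar_1 to jar_4 are numbered from left to right
- jar_3: open glass jar, 60 mm wide, 76 mm high, wall 3 mm, bottom 5 mm, milk up to 57 mm above its underside (dip to under 45 mm); origin at the middle of its underside, z up. Stands loose in the third well (maker y -34 mm) with a few mm of play. Two to four of the jars are there, the others are absent; jar_1 to jar_4 are numbered from left to right
- jar_4: open glass jar, 60 mm wide, 76 mm high, wall 3 mm, bottom 5 mm, milk up to 57 mm above its underside (dip to under 45 mm); origin at the middle of its underside, z up. Stands loose in the rightmost well (maker y -102 mm) with a few mm of play. Two to four of the jars are there, the others are absent; jar_1 to jar_4 are numbered from left to right
- probe_grip (a point): the middle of the handle of the probe thermometer: round white handle 23 mm thick and 84 mm long (42 mm either side of this point along the thermometer's z), then below it a black collar 34 mm wide and 6 mm high, a cone, and a steel stem 6 mm thick down to the tip 178 mm below this point; whole length 220 mm, about 70 g; z points from the tip to the handle, and it stands upright at the start
- probe_tip (a point): the tip of the probe thermometer, at the lower end of the stem; z points up along the thermometer
- probe_collar (a point): the middle of the underside of the thermometer's collar, 130 mm above its tip and 48 mm below the middle of the handle
- stand_seat (a point): the mouth of the hole of the thermometer's fixed grey stand, 142 mm above the worktop: a shelf 12 mm thick, 56 mm wide, with a vertical round hole 24 mm wide, carried by an upright 36 mm from the hole on the +x side of the stand's frame, over a base plate 90 x 80 x 7 mm. The thermometer hangs upright in the hole, its collar resting here (tip 12 mm above the worktop)
- rinse_glass: loose drinking glass with some water, the rinsing glass: 81 mm wide at the rim, 68 mm at the foot, 92 mm high, inside at least 50 mm wide, inner bottom 11 mm above its underside; a dip means the tip under 38 mm above the underside; origin at the middle of its underside, z up
- lid (a joint): lid hinge in rad: 0 tight shut, about 1.57 upright, 1.83 leaning right back (it starts open). It is soft-closing: pushed past upright towards the robot it sinks shut slowly by itself and then rests on its rubber seal at about 0.05 until the latches pull it tight (below 0.022)
- lid_front (a point): the middle of the upper near edge of the lid, 94 mm from the hinge line and on the lid's outer face; the lid is 22 mm thick and 294 mm wide
- lever_left (a joint): hinge in rad of the left latch's lever, a steel plate 44 mm wide, 52 mm long, end turned up a little: 1.92 raised (52 deg above level, end towards the robot), 0 pressed right down (58 deg below level); starts near 1.85, stays where left. Its pivot line lies at maker x -59, z 62 mm, middle at maker y +85 mm. Press it straight down some 22 mm before the pivot (5 to 15 N) until it stops, pressing point about 40 mm up
- bar_left (a point): middle of the cross bar of the left latch's wire loop: 68 mm between its arms, wire 5 mm thick, arms 60 mm, pivoted on the lever 20 mm from the lever's pivot; starts leaning out, swings freely and falls to the side it leans to. With the lid down and the lever raised, push it away from the robot until it leans in over the keeper's lip; pressing the lever down draws it down behind the lip
- keeper_left (a point): middle of the ledge of the left keeper, a steel hook 34 mm wide on the lid's near face (maker y +85 mm): it stands out 16 mm from the face and ends in an upturned lip 3 mm thick and 6 mm high (lip top 12 mm below the lid's top), 7 mm towards the robot from this point; latched, the wire bar lies on the ledge between lip and lid, within 5 mm of this point
- lever_right (a joint): hinge in rad of the right latch's lever, a steel plate 44 mm wide, 52 mm long, end turned up a little: 1.92 raised (52 deg above level, end towards the robot), 0 pressed right down (58 deg below level); starts near 1.85, stays where left. Its pivot line lies at maker x -59, z 62 mm, middle at maker y -85 mm. Press it straight down some 22 mm before the pivot (5 to 15 N) until it stops, pressing point about 40 mm up
- bar_right (a point): middle of the cross bar of the right latch's wire loop: 68 mm between its arms, wire 5 mm thick, arms 60 mm, pivoted on the lever 20 mm from the lever's pivot; starts leaning out, swings freely and falls to the side it leans to. With the lid down and the lever raised, push it away from the robot until it leans in over the keeper's lip; pressing the lever down draws it down behind the lip
- keeper_right (a point): middle of the ledge of the right keeper, a steel hook 34 mm wide on the lid's near face (maker y -85 mm): it stands out 16 mm from the face and ends in an upturned lip 3 mm thick and 6 mm high (lip top 12 mm below the lid's top), 7 mm towards the robot from this point; latched, the wire bar lies on the ledge between lip and lid, within 5 mm of this point
- key_programme_top (a point): middle of the top of the square black programme key (24 x 24 mm), about 70 mm above the worktop on the key deck, the left one of two keys
- key_start_top (a point): middle of the top of the round black start key (25 mm wide), the right one of two keys, 40 mm from the other, 28 mm from the wall of the box beside it
- key_programme (a joint): travel of the programme key in m: 0 up, 0.004 fully down (about 4 N), springs back
- key_start (a joint): travel of the start key in m: 0 up, 0.004 fully down (about 4 N), springs back
- spoon_rest: bystander: loose ceramic spoon rest, 148 x 69 x 36 mm; origin at its underside; leave alone
- timer: bystander: loose round kitchen timer, 66 mm wide, 43 mm high; origin at its underside; leave alone

How it is judged:
On the way, in this order (a step that is already met when the one before it is completed fails the run):
1. the probe tip is dipped into the water of the rinsing glass (z of probe_tip in the frame of rinse_glass between 0.005 and 0.038 m and horizontal distance between probe_tip and rinse_glass below 0.03 m), for 0.2 s.
2. the probe tip is held in the milk of jar_1 (z of probe_tip in the frame of jar_1 between 0.004 and 0.045 m and horizontal distance between probe_tip and jar_1 below 0.026 m), for 1 s.
3. the probe tip is held in the milk of jar_2 (z of probe_tip in the frame of jar_2 between 0.004 and 0.045 m and horizontal distance between probe_tip and jar_2 below 0.026 m), for 1 s.
4. the probe tip is held in the milk of jar_3 (z of probe_tip in the frame of jar_3 between 0.004 and 0.045 m and horizontal distance between probe_tip and jar_3 below 0.026 m), for 1 s.
5. the probe tip is held in the milk of jar_4 (z of probe_tip in the frame of jar_4 between 0.004 and 0.045 m and horizontal distance between probe_tip and jar_4 below 0.026 m), for 1 s.
6. the probe tip is rinsed in the glass again (all of step 1), for 0.2 s.
7. the thermometer stands in its stand again and is let go (distance between probe_collar and stand_seat below 0.008 m and angle between probe_tip's own z axis and vertical below 0.12 rad and contact force between the fingers and probe below 0.1 N), for 0.2 s.
8. the lid is pulled tight by both latches, their wire loops hooked and levers down (value of joint lid below 0.022 rad and value of joint each of lever_left, lever_right below 0.15 rad and distance between bar_left and keeper_left below 0.009 m and distance between bar_right and keeper_right below 0.009 m), for 0.2 s.
9. the square programme key is pressed fully down (value of joint key_programme above 0.0028 m), for 0.05 s.
10. the round start key is pressed fully down (value of joint key_start above 0.0028 m), for 0.05 s.
At the end, for the whole second after the job is handed in: The thermometer hangs upright in its stand (8 mm, 7 degrees), the lid is tight (under 0.022 rad), both wire loops lie in their keepers (9 mm) with the levers down (under 0.15 rad), both keys are up, and the rinsing glass and all jars are upright and at rest (all of step 8 and distance between probe_collar and stand_seat below 0.008 m and angle between probe_tip's own z axis and vertical below 0.12 rad and value of joint each of key_programme, key_start below 0.0015 m and angle between each of rinse_glass, jar_1, jar_2, jar_3, jar_4's own z axis and vertical below 0.15 rad and linear speed of each of rinse_glass, probe below 0.02 m/s); the robot touches nothing.
It fails at once if a jar or the rinsing glass is knocked over (angle between any of jar_1, jar_2, jar_3, jar_4, rinse_glass's own z axis and vertical above 0.7 rad).
It fails at once if the start key is pressed while the lid stands open (value of joint key_start above 0.0028 m and value of joint lid above 0.12 rad).
It fails at once if the spoon rest or the kitchen timer is pushed away (distance of any of spoon_rest, timer from where it was at the start of the episode above 0.03 m).
Of jar_1, jar_2, jar_3, jar_4 only 2 to 4 are there at a start; the rules pass over those that are not, and their reading is None.
At some moment in a run one of rinse_glass may be knocked a few centimetres aside while the robot is not near it.
It also fails if it takes over 200 s, if anything falls off the work surface, if the arm or the gripper's body presses on something with over 40 N, if the wrist force passes 120 N, or if a joint passes its speed limit or range.

## Robot

A 6-joint arm with a two-finger parallel gripper is mounted at the origin on a cart in front of the work surface, level with it; the furniture and walls round the work are solid. World frame = base frame: x ahead of the robot, y to its left, z up, the work surface at z = 0. Lengths are in m, angles in rad, forces in N, time in s.
With the tool pointing down it reaches from about 0.35 to 0.975 m from the base axis. Payload 7.1 kg.
Tool frame: the origin (TCP) lies between the finger pads; the fingertips stand 25 mm ahead of it and the grasp point (between the pads) lies 6 mm ahead of it; z points along the fingers, y is the line along which they close (so a half turn about z gives the same grasp; the last joint's range is limited). The gripper opens to 88 mm and grips with 3 to 60 N. Pads are 20 mm wide; open, the fingers measure 115 mm over their backs; the gripper's body (75 mm by 178 mm) begins 61 mm behind the grasp point.
Start: joints at [1.149, 0.423, 1.63, -0, 1.089, -0.019], TCP at [0.245, 0.575, 0.248] pointing down, gripper open.
Joint ranges: [-3, 3], [-0.9, 2.11], [0.09, 2.58], [-1.31, 4.45], [0.11, 2.69], [-2.54, 2.54]. Speed limits (rad/s): [2.39, 2.39, 3.01, 3.14, 3.14, 3.14].

## Interface

Orientations are given as a unit quaternion [w, x, y, z].
In Python, from workcell import env, optics, spotter gives the robot as it stands.
- The arm moves only by the shell command python3 -m jog 'ROWS'. ROWS is JSON, a list of rows, each an object with "grip": the finger opening in cm, from 0 to 8.78; "travel": the shift along the world's x, y, z in cm, a list of three; "roll": the turn about the world's z in degrees. A call has 1 to 8 rows; each row shifts and turns the commanded pose from where the row before left it; what a row does not reach is not made up. A row lasts 1/12 s, in which the tool goes at most 41.7 mm and 7.16 degrees, less where a joint would pass 70% of its speed; a pose out of reach is approached as far as the arm can. A call with a gripper value outside its range is refused whole. The fingers move at their own pace and stop on an object; the grip force is fixed at half the most. Time passes only in rows, so rows that do not move let the fingers close. It gives the time, the measured TCP pose, the force, the opening and the grip force at its end, in the units of the state.
- env.state(): the state, without advancing time (a new reading comes with each control period).
- optics.grab_frame(name): name is "scene" or "top"; returns (picture, depth): 400x640x3 uint8, red, green, blue; 400x640 float32, m along the optical axis (not along the pixel's ray), 0 where there is no reading.
- optics.calibration(name): a dict with "vertical_fov" (degrees; the focal length in pixels is half the picture's height over the tangent of half this angle, whatever the lens; pixels are square), "cx", "cy" (the principal point, pixels), "world_to_cam" (4x4, takes a point from world to camera coordinates). Camera axes: x right, y up, looking along -z (the intrinsics and any distortion apply to the point x, -y, -z); pixel columns grow to the right and rows downward; lengths in m; the calibration is good to about 2 mm. A picture is of the moment at which its call begins. calibration takes no time and is no camera call.
- env.close_job(): hands the job in; it is judged then, once.
Trained networks look in the newest picture that a camera, given by its name, has taken for a name from the list of things; names that differ only in an ending like _2 or _b are one class to them, and where a whole thing is asked for, a point or a joint stands for the part that bears it (a point fixed in the world has none). Each returns a list of dicts, best first, with "confidence" (0 to 1); they miss things now and then, are a little off and sometimes report something else, mostly with a low value. They report only what shows in the picture. A call takes as long as a camera call.
- spotter.spot_in(query, camera): "position" ([column, row] in pixels, amid what is visible of it).
The state is a dict: "clock": time; "qpos": joint angles; "qd": joint speeds; "tau": joint torques, N m; "ee_pos": TCP position; "orientation": TCP orientation; "contact_force": force on the tool from outside, world axes, zero at the start; "moment": the same for the moment, N m; "opening": opening from 0.0 (shut) to 1.0 (fully open); "grip_force": force on a finger pad.
Only numpy, scipy, OpenCV 4.12 (cv2) and the standard library are available. Lean on these libraries where they do the work, as an engineer would, in place of code of your own. Each camera call takes 0.05 s, during which the arm holds its last target. There are 200 camera calls.

## Working session

There is one attempt and no reset: what is moved stays moved. The work goes in short steps, Python scripts to look and compute and a shell command to move; the robot and the scene stay as the last step left them, time stands still between calls to the robot, and variables do not carry over. Pictures are saved under pics/ and viewed, at most 15 in all, crops included, and the job is handed in when it is done.

```bash
mkdir -p pics; ls; cat > h.py <<'E'
import numpy as np, cv2
from workcell import env, optics, spotter
def grab(c):
    p,d=optics.grab_frame(c); return p,d,optics.calibration(c)
def cloud(d,K):
    f=200/np.tan(np.radians(K['vertical_fov'])/2)
    v,u=np.mgrid[0:400,0:640]
    P=np.stack([(u-K['cx'])/f*d,-(v-K['cy'])/f*d,-d,np.ones_like(d)],-1)
    return (P@np.linalg.inv(np.array(K['world_to_cam'])).T)[...,:3]
E
python3 - <<'E'
from h import *
for c in('scene','top'):
    p,d,K=grab(c); np.savez(f'pics/{c}0.npz',p=p,d=d); cv2.imwrite(f'pics/{c}0.png',p[...,::-1])
    print(K); W=cloud(d,K)
    for q in ['maker','jar_1','probe_grip','rinse_glass','lid_front','keeper_left','bar_left','lever_left','key_programme_top','key_start_top','spoon_rest','timer','probe_tip','probe_collar']:
        for r in spotter.spot_in(q,c)[:4]:
            u,v=map(int,np.round(r['position'])); print(q,r['confidence'],u,v,W[min(v,399),min(u,639)].round(3),d[min(v,399),min(u,639)])
print(env.state())
E
```

```text
pics
{'vertical_fov': 45.00657248979192, 'cx': 317.84273342178176, 'cy': 198.8392418305458, 'world_to_cam': array([[ 0.67570104, -0.73673807, -0.0253991 , -0.4285409 ],
       [ 0.30576129,  0.24874569,  0.9190406 , -0.27254583],
       [-0.67077428, -0.62876275,  0.3933437 , -1.39406422],
       [ 0.        ,  0.        ,  0.        ,  1.        ]])}
maker 0.92 274 192 [0.572 0.167 0.09 ] 1.8474768
probe_grip 0.86 377 226 [ 0.427 -0.42   0.186] 1.3439951
rinse_glass 0.65 321 246 [ 0.392 -0.238  0.073] 1.4783041
lid_front 0.76 280 176 [0.612 0.172 0.142] 1.8566812
keeper_left 0.74 283 179 [0.611 0.155 0.134] 1.8483385
lever_left 0.55 238 202 [0.457 0.246 0.065] 1.8300811
spoon_rest 0.89 440 272 [ 0.581 -0.543  0.013] 1.4367213
timer 0.87 413 255 [ 0.589 -0.443  0.031] 1.4984196
probe_tip 0.86 376 228 [ 0.424 -0.419  0.181] 1.3439461
probe_collar 0.86 377 230 [ 0.427 -0.42   0.174] 1.3480096
{'vertical_fov': 45.57289060472484, 'cx': 316.404526460864, 'cy': 196.24624998370996, 'world_to_cam': array([[ 1.03993253e-01, -9.94577781e-01,  6.63748670e-04,
        -1.62452579e-01],
       [ 
[... 1123 characters left out ...]
ck': 1.5, 'qpos': array([ 1.14902527e+00,  4.23050365e-01,  1.62991694e+00, -1.39852478e-05,
        1.08861261e+00, -1.90121184e-02]), 'qd': array([ 3.09937609e-04, -5.82671080e-04, -9.82557724e-04,  1.15810694e-03,
        6.89616152e-04,  1.53318492e-05]), 'tau': array([-8.79299405e-04, -5.44581127e+01, -2.74031460e+01,  6.43833121e-02,
        1.70785747e-02, -5.77464647e-06]), 'ee_pos': array([0.24494956, 0.57497121, 0.24769941]), 'orientation': array([7.43771893e-06, 2.00017937e-01, 9.79792236e-01, 4.85993238e-06]), 'contact_force': array([-0.55105056, -1.03014195,  0.35852451]), 'moment': array([ 0.00039301,  0.00134558, -0.05059179]), 'grip_force': 0.0, 'opening': 1.0013762761551035}
```

```bash
python3 - <<'E'
import cv2
t=cv2.imread('pics/top0.png')[130:280,140:470]; s=cv2.imread('pics/scene0.png')[110:310,190:490]
cv2.imwrite('pics/a.png',cv2.resize(t,(792,360),interpolation=cv2.INTER_CUBIC))
cv2.imwrite('pics/b.png',cv2.resize(s,(795,530),interpolation=cv2.INTER_CUBIC))
E
```

```text
(no output)
```

View pics/a.png

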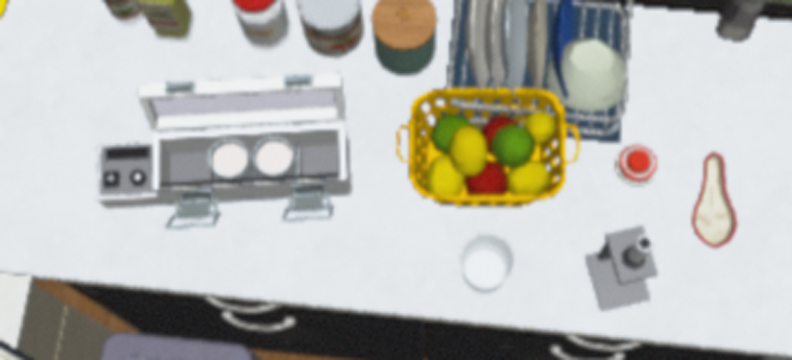

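View pics/b.png

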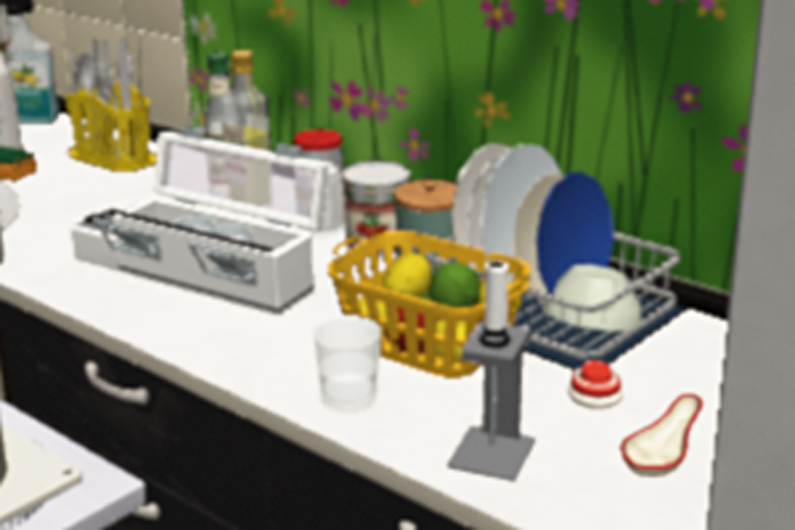

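```bash
cat > fit.py <<'E'
from h import *
from scipy.optimize import least_squares
def circ(P):
    r=least_squares(lambda c:np.hypot(P[:,0]-c[0],P[:,1]-c[1])-c[2],[*P[:,:2].mean(0),.02],loss='soft_l1',f_scale=.002).x; return r.round(4)
E
python3 - <<'E'
from fit import *
for c in('top','scene'):
    z=np.load(f'pics/{c}0.npz'); K=optics.calibration(c); W=cloud(z['d'],K); z_=W[...,2]; X=W[...,0];Y=W[...,1]
    ok=z['d']>0
    print(c,'table',np.median(z_[ok&(abs(z_)<.015)&(X<.45)&(abs(Y)<.2)]))
    m=ok&(X>.38)&(X<.66)&(Y>-.03)&(Y<.45)
    for lo,hi in((.045,.068),(.085,.102)):
        s=m&(z_>lo)&(z_<hi)
        r=cv2.minAreaRect(W[s][:,:2].astype(np.float32)*1000); print(lo,s.sum(),np.round(r[0],1),np.round(r[1],1),round(r[2],1), np.median(z_[s]))
    # probe
    s=ok&(abs(X-.425)<.07)&(abs(Y+.415)<.07)
    for lo,hi in((.165,.20),(.2,.226),(.226,.245),(.135,.15)):
        P=W[s&(z_>lo)&(z_<hi)]; print('probe',lo,len(P),P.mean(0).round(4) if len(P) else '', circ(P) if len(P)>6 else '', P[:,:2].min(0).round(3) if len(P) else '',P[:,:2].max(0).round(3) if len(P) else '')
    s=ok&(abs(X-.41)<.07)&(abs(Y+.235)<.07)&(z_>.015)&(z_<.12)
    P=W[s]; print('glass',len(P),P[:,2].max(),P.mean(0))
    P=W[s&(z_>.08)]; print(len(P), circ(P) if len(P)>6 else '')
    if c=='top':
        for (u,v) in((235,196),(254,195),(184,203),(197,203),(180,207)):
            print(u,v,W[v,u].round(3))
E
```

```text
top table 0.0013548415191646512
0.045 981 [514.3 201.4] [121.9 386.6] 8.0 0.06088180015718825
0.085 874 [526.8 154.9] [168.6 289.8] 9.3 0.09405646338295282
probe 0.165 21 [ 0.425  -0.4116  0.1826] [ 0.4324 -0.4157  0.0109] [ 0.42  -0.423] [ 0.435 -0.405]
probe 0.2 16 [ 0.4274 -0.4109  0.2136] [ 0.4326 -0.415   0.0105] [ 0.421 -0.42 ] [ 0.442 -0.403]
probe 0.226 40 [ 0.4319 -0.4148  0.2316] [ 0.4312 -0.4144  0.0081] [ 0.421 -0.425] [ 0.444 -0.404]
probe 0.135 265 [ 0.4365 -0.4103  0.1424] [ 0.4397 -0.4168  0.0295] [ 0.394 -0.45 ] [ 0.481 -0.376]
glass 444 0.09944259951452272 [ 0.42492195 -0.21300287  0.05465559]
70 [ 0.4198 -0.212   0.039 ]
235 196 [0.542 0.194 0.063]
254 195 [0.55  0.123 0.074]
184 203 [0.495 0.374 0.066]
197 203 [0.498 0.324 0.075]
180 207 [0.481 0.388 0.057]
scene table 0.0016137158659457196
0.045 510 [508.  200.4] [130.9 393.3] 10.2 0.06066380334284144
0.085 762 [524.  155.8] [170.6 294.7] 10.3 0.09320655997496119
probe 0.165 94 [ 0.4258 -0.4191  0.1822] [ 0.4314 -0.4147  0.01  ] [ 0.417 -0.427] [ 0.44  -0.407]
probe 0.2 67 [ 0.4254 -0.4184  0.2133] [ 0.4309 -0.4146  0.0098] [ 0.417 -0.428] [ 0.437 -0.407]
probe 0.226 40 [ 0.4281 -0.4161  0.2317] [ 0.4304 -0.414   0.0094] [ 0.419 -0.426] [ 0.442 -0.401]
probe 0.135 246 [ 0.427  -0.4198  0.143 ] [ 0.435  -0.4122  0.0295] [ 0.391 -0.45 ] [ 0.483 -0.376]
glass 724 0.09705273346784138 [ 0.41161567 -0.21694622  0.06252396]
196 [ 0.4186 -0.2107  0.0391]
```

```bash
cat >> fit.py <<'E'
def load(c,n=0):
    z=np.load(f'pics/{c}{n}.npz'); W=cloud(z['d'],optics.calibration(c)); W[z['d']<=0]=9; return z['p'],W
def tomaker(P,m):
    a=m[2]; R=np.array([[np.cos(a),-np.sin(a)],[np.sin(a),np.cos(a)]]); Q=P.copy(); Q[...,:2]=(P[...,:2]-np.array(m[:2]))@R; return Q
E
python3 - <<'E'
from fit import *
m0=[.535,.155,np.radians(9.6)]
for c in('top','scene'):
    p,W=load(c); Q=tomaker(W,m0); z=Q[...,2]
    # near edge per y slab, right/left edges per x slab
    near=[];right=[];left=[]
    for y0 in list(range(-40,41,8))+[-135,-128,128]:
        s=(abs(Q[...,1]-y0/1e3)<.004)&(z>.086)&(z<.1)&(abs(Q[...,0])<.08)&(Q[...,0]<0)
        if s.sum()>2: near.append((y0,Q[...,0][s].min()*1e3))
    for x0 in range(-40,36,8):
        s=(abs(Q[...,0]-x0/1e3)<.004)&(z>.086)&(z<.1)&(abs(Q[...,1])<.17)
        if s.sum()>2: right.append((x0,Q[...,1][s].min()*1e3)); left.append((x0,Q[...,1][s].max()*1e3))
    for n,l in(('near',near),('right',right),('left',left)):
        l=np.array(l); k=np.polyfit(l[:,0],l[:,1],1); print(c,n,k.round(3),'med',np.median(l[:,1]).round(1),l.round(0).astype(int).tolist())
    for y0 in(.034,-.034):
        s=(np.hypot(Q[...,0],Q[...,1]-y0)<.04)&(z>.08)&(z<.093); P=W[s]
        if s.sum()>10: print('jar',s.sum(),circ(P),tomaker(np.r_[circ(P)[:2],0],m0).round(4))
    for a in(.064,):
        s=(Q[...,1]>.15)&(z>.065)&(z<.08)&(abs(Q[...,0])<.045); print('keys',s.sum(),Q[s].mean(0).round(4)); 
        for lo,hi in((.15,.192),(.195,.24)):
            t=s&(Q[...,1]>lo)&(Q[...,1]<hi); print(t.sum(),Q[t].mean(0).round(4),Q[t].min(0).round(3),Q[t].max(0).round(3)) if t.any() else 0
    s=(Q[...,2]>.1)&(Q[...,2]<.22)&(abs(Q[...,1])<.16)&(Q[...,0]>.02)&(Q[...,0]<.12); print('lid',Q[s].min(0).round(3),Q[s].max(0).round(3))
    s=(Q[...,2]>.02)&(Q[...,2]<.2)&(abs(Q[...,1])<.16)&(Q[...,0]<-.055)&(Q[...,0]>-.2)
    for sg in(1,-1):
        t=s&(Q[...,1]*sg>0); print('latch',t.sum(),Q[t].min(0).round(3),Q[t].max(0).round(3))
E
```

```text
top near [ 2.0000e-03 -3.9127e+01] med -39.6 [[-40, -37], [-32, -40], [-24, -40], [-16, -40], [-8, -36], [0, -40], [8, -39], [16, -39], [24, -37], [32, -40], [40, -40], [-135, -40], [-128, -40], [128, -39]]
top right [ 2.10000e-02 -1.42346e+02] med -142.4 [[-40, -143], [-32, -143], [-24, -143], [-16, -144], [-8, -144], [0, -141], [8, -141], [16, -142], [24, -142], [32, -142]]
top left [-5.00000e-03  1.43232e+02] med 143.5 [[-40, 143], [-32, 143], [-24, 144], [-16, 143], [-8, 145], [0, 143], [8, 145], [16, 140], [24, 144], [32, 144]]
jar 70 [0.5361 0.1898 0.0285] [0.0069 0.0341 0.    ]
jar 61 [0.5469 0.1232 0.029 ] [ 0.0064 -0.0333  0.    ]
keys 160 [0.0025 0.2688 0.0693]
71 [-0.0028  0.1728  0.0687] [-0.037  0.153  0.065] [0.045 0.19  0.078]
61 [-0.0033  0.2125  0.0691] [-0.034  0.196  0.065] [0.044 0.234 0.078]
lid [ 0.027 -0.146  0.1  ] [0.098 0.149 0.209]
latch 154 [-0.106  0.05   0.057] [-0.055  0.121  0.125]
latch 149 [-0.108 -0.119  0.058] [-0.055 -0.048  0.131]
scene near [ 6.0000e-03 -4.2189e+01] med -42.2 [[-40, -40], [-32, -43], [-24, -47], [-16, -43], [-8, -40], [0, -41], 
[... 173 characters left out ...]
4, -144], [-16, -142], [-8, -141], [0, -144], [8, -143], [16, -137], [24, -141], [32, -144]]
scene left [3.00000e-02 1.44968e+02] med 145.9 [[-40, 145], [-32, 148], [-24, 136], [-16, 147], [-8, 145], [0, 146], [8, 143], [16, 146], [24, 146], [32, 146]]
jar 60 [0.5282 0.1897 0.0343] [-0.0009  0.0353  0.    ]
jar 59 [0.538  0.1248 0.0334] [-0.0021 -0.0303  0.    ]
keys 58 [0.0044 0.627  0.0713]
5 [-0.016   0.1791  0.0706] [-0.027  0.167  0.066] [-0.004  0.19   0.075]
20 [-0.0123  0.2161  0.0697] [-0.028  0.202  0.065] [0.02  0.229 0.075]
lid [ 0.038 -0.148  0.1  ] [0.097 0.159 0.206]
latch 138 [-0.11   0.049  0.061] [-0.055  0.127  0.121]
latch 155 [-0.112 -0.121  0.06 ] [-0.055 -0.041  0.121]
```

```bash
python3 -m jog '[{"travel":[1.9,-3.5,0.6],"grip":8},{"travel":[1.9,-3.5,0.6]},{"travel":[1.9,-3.5,0.6]},{"travel":[1.9,-3.5,0.6]},{"travel":[1.9,-3.5,0.6]},{"travel":[1.9,-3.5,0.6]},{"travel":[1.9,-3.5,0]},{"travel":[1.9,-3.5,0]}]'; python3 -m jog '[{"travel":[0.4,-3.8,0]},{"travel":[0.4,-3.8,0]},{"travel":[0.4,-3.8,0]},{"travel":[0.4,-3.8,0]},{"travel":[0.4,-3.8,0]},{"travel":[0.4,-3.8,0]},{"travel":[0.4,-3.8,0]},{"travel":[0.4,-3.8,0]}]'
```

```text
invalid input
invalid input
```

```bash
python3 -m jog '[{"travel":[1.9,-3.5,0.6],"grip":8,"roll":0},{"travel":[1.9,-3.5,0.6],"grip":8,"roll":0},{"travel":[1.9,-3.5,0.6],"grip":8,"roll":0},{"travel":[1.9,-3.5,0.6],"grip":8,"roll":0},{"travel":[1.9,-3.5,0.6],"grip":8,"roll":0},{"travel":[1.9,-3.5,0.6],"grip":8,"roll":0},{"travel":[1.9,-3.5,0],"grip":8,"roll":0},{"travel":[1.9,-3.5,0],"grip":8,"roll":0}]'; python3 -m jog '[{"travel":[0.4,-3.8,0],"grip":8,"roll":0},{"travel":[0.4,-3.8,0],"grip":8,"roll":0},{"travel":[0.4,-3.8,0],"grip":8,"roll":0},{"travel":[0.4,-3.8,0],"grip":8,"roll":0},{"travel":[0.4,-3.8,0],"grip":8,"roll":0},{"travel":[0.4,-3.8,0],"grip":8,"roll":0},{"travel":[0.4,-3.8,0],"grip":8,"roll":0},{"travel":[0.4,-3.8,0],"grip":8,"roll":0}]'
```

```text
clock: 2.17
ee_pos: [0.3977, 0.2934, 0.2844]
orientation: [0.001, 0.2, 0.98, 0.001]
contact_force: [1.6, -0.5, -0.3]
opening: 0.91
grip_force: 0.0
clock: 2.83
ee_pos: [0.4288, -0.0109, 0.284]
orientation: [0.0, 0.2, 0.98, 0.0]
contact_force: [0.9, 0.2, 1.5]
opening: 0.914
grip_force: 0.0
```

```bash
python3 -m jog '[{"travel":[0,-4,0],"grip":8,"roll":0},{"travel":[0,-4,0],"grip":8,"roll":0},{"travel":[0,-4,0],"grip":8,"roll":0},{"travel":[0,-4,0],"grip":8,"roll":0},{"travel":[0,-4,0],"grip":8,"roll":0},{"travel":[0,-4,0],"grip":8,"roll":0},{"travel":[0,-4,0],"grip":8,"roll":0},{"travel":[0,-4,0],"grip":8,"roll":0}]'; python3 -m jog '[{"travel":[0,-4,0],"grip":8,"roll":0},{"travel":[0,-4,0],"grip":8,"roll":0},{"travel":[0,0,0],"grip":8,"roll":0},{"travel":[0,0,0],"grip":8,"roll":0},{"travel":[0,0,0],"grip":8,"roll":0}]'
```

```text
clock: 3.5
ee_pos: [0.4285, -0.3312, 0.2838]
orientation: [0.0, 0.2, 0.98, -0.0]
contact_force: [0.9, 0.2, 0.6]
opening: 0.912
grip_force: 0.0
clock: 3.92
ee_pos: [0.4286, -0.4086, 0.2832]
orientation: [-0.0, 0.2, 0.98, 0.0]
contact_force: [0.7, 0.1, -0.4]
opening: 0.909
grip_force: 0.0
```

```bash
python3 -m jog '[{"travel":[0.2,-0.6,-2],"grip":8,"roll":0},{"travel":[0,0,-2],"grip":8,"roll":0},{"travel":[0,0,-2],"grip":8,"roll":0},{"travel":[0,0,-2.2],"grip":8,"roll":0},{"travel":[0,0,0],"grip":8,"roll":0},{"travel":[0,0,0],"grip":8,"roll":0},{"travel":[0,0,0],"grip":8,"roll":0}]'; python3 - <<'E'
from h import *
p,d,K=grab('scene'); p2,d,K=grab('top')
a=cv2.resize(p[170:310,320:460],(400,400)); b=cv2.resize(p2[180:280,350:450],(400,400)); cv2.imwrite('pics/c.png',np.hstack([a,b])[...,::-1])
E
```

```text
clock: 4.5
ee_pos: [0.4317, -0.4146, 0.2029]
orientation: [0.001, 0.2, 0.98, -0.0]
contact_force: [-0.1, -0.0, -0.5]
opening: 0.914
grip_force: 0.0
```

View pics/c.png

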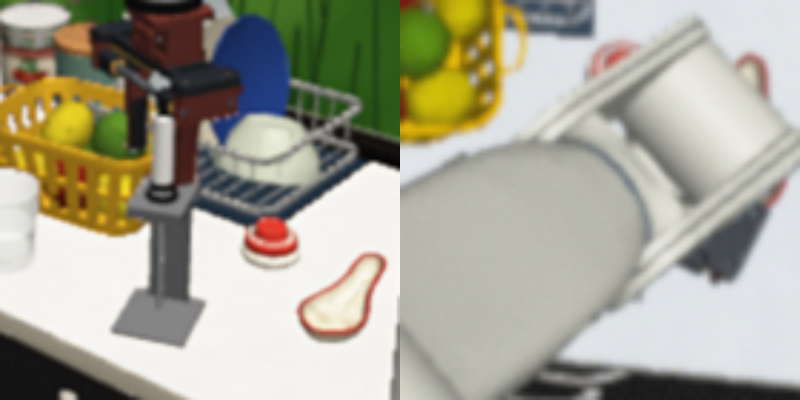

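The view shows the handle (about pixel 160,150 on the left half) standing between the open fingers. Grip and lift.

```bash
python3 -m jog '[{"travel":[0,0,0],"grip":0,"roll":0},{"travel":[0,0,0],"grip":0,"roll":0},{"travel":[0,0,0],"grip":0,"roll":0},{"travel":[0,0,0],"grip":0,"roll":0},{"travel":[0,0,0],"grip":0,"roll":0},{"travel":[0,0,0],"grip":0,"roll":0},{"travel":[0,0,0],"grip":0,"roll":0},{"travel":[0,0,0],"grip":0,"roll":0}]'; python3 -m jog '[{"travel":[0,0,2],"grip":0,"roll":0},{"travel":[0,0,2],"grip":0,"roll":0},{"travel":[0,0,2],"grip":0,"roll":0},{"travel":[0,0,2],"grip":0,"roll":0},{"travel":[0,0,2],"grip":0,"roll":0},{"travel":[0,0,2],"grip":0,"roll":0},{"travel":[0,0,2],"grip":0,"roll":0},{"travel":[0,0,2],"grip":0,"roll":0}]'; python3 - <<'E'
from fit import *
for c in('scene','top'):
    p,d,K=grab(c); np.savez(f'pics/{c}1.npz',p=p,d=d)
    p,W=load(c,1); X,Y,Z=W[...,0],W[...,1],W[...,2]
    s=(abs(X-.432)<.04)&(abs(Y+.415)<.04)
    for lo,hi in((.16,.27),(.16,.2),(.2,.25),(.27,.3),(.3,.32)):
        P=W[s&(Z>lo)&(Z<hi)]; print(c,lo,len(P),np.median(P,0).round(4) if len(P) else '')
    s=(abs(X-.41)<.1)&(abs(Y+.235)<.1)&(Z>.08)&(Z<.1)
    P=W[s]; P=P[np.hypot(P[:,0]-.42,P[:,1]+.21)<.06]; print('glass',len(P),circ(P) if len(P)>6 else '')
    cv2.imwrite(f'pics/{c}1.png',p[...,::-1])
p=cv2.imread('pics/scene1.png'); cv2.imwrite('pics/d.png',cv2.resize(p[110:310,260:480],(770,600)))
E
```

```text
clock: 5.27
ee_pos: [0.4309, -0.415, 0.2016]
orientation: [-0.0, 0.2, 0.98, 0.0]
contact_force: [-0.1, -0.5, -0.4]
opening: 0.343
grip_force: 0.0
clock: 5.93
ee_pos: [0.4307, -0.4148, 0.3625]
orientation: [-0.0, 0.2, 0.98, 0.0]
contact_force: [-0.2, -0.0, -1.6]
opening: 0.253
grip_force: 30.0
scene 0.16 75 [ 0.4328 -0.4167  0.2192]
scene 0.16 25 [ 0.4331 -0.4172  0.1805]
scene 0.2 33 [ 0.4329 -0.4162  0.2276]
scene 0.27 90 [ 0.4265 -0.4216  0.29  ]
scene 0.3 60 [ 0.4261 -0.421   0.3094]
glass 197 [ 0.4183 -0.2105  0.0389]
top 0.16 0 
top 0.16 0 
top 0.2 0 
top 0.27 0 
top 0.3 0 
glass 18 [ 0.4189 -0.2131  0.0405]
```

View pics/d.png

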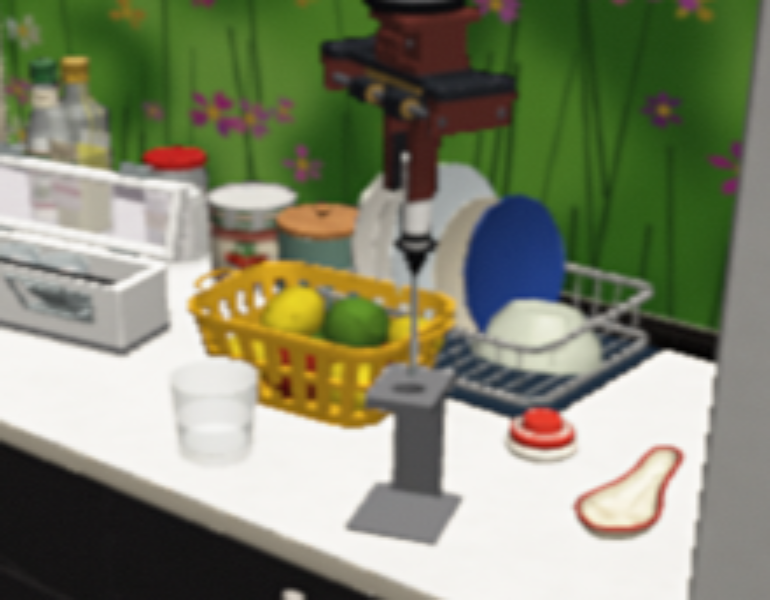

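The probe hangs straight in the fingers, with its tip just above the shelf (pixel 413,372); it sits a little low in the grip because it was lifted before the fingers had closed. I'll measure the offset.

```bash
python3 - <<'E'
from fit import *
p,W=load('scene',1)
s=np.hypot(W[...,0]-.431,W[...,1]+.415)<.025
for z in np.arange(.13,.33,.005):
    t=s&(abs(W[...,2]-z)<.0025)
    if t.any():
        P=W[t]; q=P@np.array([.675,-.737,0]); print(round(z,3),t.sum(),(1000*(np.ptp(q))).round(0),p[t].mean(0).astype(int),np.median(P,0)[:2].round(4))
E
```

```text
0.13 2 3.0 [82 81 82] [ 0.4445 -0.4104]
0.135 11 18.0 [83 82 83] [ 0.4407 -0.4049]
0.14 45 46.0 [122 121 122] [ 0.4383 -0.4154]
0.145 56 48.0 [129 128 129] [ 0.4305 -0.4114]
0.16 3 4.0 [112 114 111] [ 0.4349 -0.4165]
0.165 4 3.0 [122 121 112] [ 0.4351 -0.418 ]
0.17 3 3.0 [142 134 118] [ 0.436  -0.4167]
0.175 3 3.0 [132 124 108] [ 0.4319 -0.4167]
0.18 2 3.0 [129 126 115] [ 0.4323 -0.4179]
0.185 5 4.0 [129 127 118] [ 0.4328 -0.4181]
0.19 2 0.0 [136 120  97] [ 0.4331 -0.4153]
0.195 4 3.0 [138 129 112] [ 0.4329 -0.4177]
0.2 2 3.0 [148 135 102] [ 0.4331 -0.4168]
0.205 4 3.0 [152 142  95] [ 0.4328 -0.4164]
0.21 3 3.0 [144 138 102] [ 0.4331 -0.418 ]
0.215 3 2.0 [140 134  97] [ 0.4308 -0.4163]
0.22 3 3.0 [119 117 105] [ 0.4314 -0.4162]
0.225 2 3.0 [127 122 107] [ 0.4318 -0.417 ]
0.23 4 3.0 [127 122 106] [ 0.433  -0.4174]
0.235 5 3.0 [128 115  90] [ 0.4336 -0.4161]
0.24 3 3.0 [135 118  88] [ 0.4345 -0.4151]
0.245 3 3.0 [132 127 112] [ 0.4353 -0.4136]
0.25 2 2.0 [131 131 125] [ 0.4326 -0.4157]
0.255 4 3.0 [120 124 124] [ 0.4316 -0.416 ]
0.26 3 3.0 [85 88 88] [ 0.4301 -0.4162]
0.265 6 8.0 [50 52 52] [ 0.4297 -0.4189]
0.27 6 11.0 [42 43 44] [ 0.4286 -0.4179]
0.275 12 16.0 [46 48 48] [ 0.4281 -0.4211]
0.28 9 16.0 [25 25 26] [ 0.4288 -0.4206]
0.285 6 19.0 [33 34 35] [ 0.4266 -0.4241]
0.29 39 32.0 [80 80 79] [ 0.4239 -0.4231]
0.295 12 21.0 [54 53 52] [ 0.4268 -0.4219]
0.3 18 21.0 [75 75 73] [ 0.4259 -0.4217]
0.305 15 21.0 [152 151 146] [ 0.4256 -0.4209]
0.31 15 21.0 [167 165 160] [ 0.4266 -0.4201]
0.315 16 21.0 [166 164 159] [ 0.4263 -0.4197]
0.32 15 21.0 [164 162 157] [ 0.4253 -0.4214]
0.325 16 21.0 [177 175 170] [ 0.4266 -0.4213]
```

```bash
python3 -m jog '[{"travel":[-0.2,3.4,0],"grip":0,"roll":0},{"travel":[-0.2,3.4,0],"grip":0,"roll":0},{"travel":[-0.2,3.4,0],"grip":0,"roll":0},{"travel":[-0.2,3.4,0],"grip":0,"roll":0},{"travel":[-0.2,3.4,0],"grip":0,"roll":0},{"travel":[-0.4,3.4,0],"grip":0,"roll":0},{"travel":[0,0,0],"grip":0,"roll":0},{"travel":[0,0,0],"grip":0,"roll":0}]'; python3 -m jog '[{"travel":[0,0,-2.2],"grip":0,"roll":0},{"travel":[0,0,-2.2],"grip":0,"roll":0},{"travel":[0,0,-2.2],"grip":0,"roll":0},{"travel":[0,0,-2.2],"grip":0,"roll":0},{"travel":[0,0,-2.2],"grip":0,"roll":0},{"travel":[0,0,-2.2],"grip":0,"roll":0},{"travel":[0,0,0],"grip":0,"roll":0},{"travel":[0,0,0],"grip":0,"roll":0}]'; python3 -m jog '[{"travel":[0,0,0],"grip":0,"roll":0},{"travel":[0,0,0],"grip":0,"roll":0},{"travel":[0,0,0],"grip":0,"roll":0},{"travel":[0,0,0],"grip":0,"roll":0},{"travel":[0,0,0],"grip":0,"roll":0}]'; python3 - <<'E'
from fit import *
p,d,K=grab('scene'); np.savez('pics/scene2.npz',p=p,d=d); p,W=load('scene',2)
s=(W[...,2]>.085)&(W[...,2]<.1)&(np.hypot(W[...,0]-.419,W[...,1]+.211)<.06); print(s.sum(),circ(W[s]))
cv2.imwrite('pics/e.png',cv2.resize(p[150:300,250:400],(600,600))[...,::-1])
E
```

```text
clock: 6.7
ee_pos: [0.4164, -0.2095, 0.3606]
orientation: [-0.001, 0.199, 0.98, 0.0]
contact_force: [-0.1, -0.2, -0.9]
opening: 0.258
grip_force: 30.0
clock: 7.37
ee_pos: [0.4163, -0.2115, 0.2285]
orientation: [-0.002, 0.2, 0.98, 0.0]
contact_force: [-0.9, 0.6, -1.1]
opening: 0.255
grip_force: 30.0
clock: 7.78
ee_pos: [0.4173, -0.2112, 0.2304]
orientation: [0.001, 0.2, 0.98, -0.0]
contact_force: [0.6, -0.9, 0.3]
opening: 0.258
grip_force: 30.0
129 [ 0.4182 -0.2103  0.0387]
```

View pics/e.png

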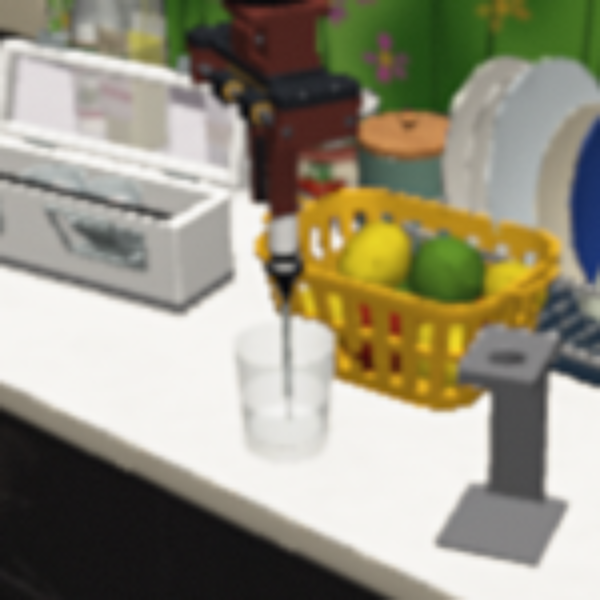

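The tip (pixel 290,418) is below the waterline in the glass. I'll check its height by projection.

```bash
python3 - <<'E'
from fit import *
K=optics.calibration('scene'); f=200/np.tan(np.radians(K['vertical_fov'])/2)
for z in(.01,.02,.025,.03,.035,.04,.05):
    c=np.array(K['world_to_cam'])@[.419,-.2105,z,1]; print(z,((K['cx']+f*c[0]/-c[2]-250)*4).round(),((K['cy']-f*c[1]/-c[2]-150)*4).round())
p,W=load('scene',2)
s=np.hypot(W[...,0]-.419,W[...,1]+.211)<.025
for z in np.arange(.14,.19,.005):
    t=s&(abs(W[...,2]-z)<.0025)
    if t.any(): print(z.round(3),t.sum(),np.median(W[t],0)[:2].round(4),p[t].mean(0).astype(int))
E
```

```text
0.01 283.0 431.0
0.02 283.0 420.0
0.025 283.0 414.0
0.03 283.0 409.0
0.035 282.0 403.0
0.04 282.0 398.0
0.05 282.0 387.0
0.14 5 [ 0.4146 -0.2171] [37 31 26]
0.145 11 [ 0.4147 -0.2159] [52 43 29]
0.15 3 [ 0.4174 -0.2197] [53 43 28]
0.155 10 [ 0.4101 -0.2227] [61 57 53]
0.16 27 [ 0.413  -0.2185] [93 88 82]
0.165 11 [ 0.4123 -0.2186] [72 67 59]
0.17 11 [ 0.4117 -0.2171] [96 90 79]
0.175 10 [ 0.4152 -0.2203] [168 166 162]
0.18 11 [ 0.4112 -0.2141] [175 169 159]
0.185 10 [ 0.4139 -0.2179] [183 179 172]
```

```bash
python3 -m jog '[{"travel":[0,0,2.3],"grip":0,"roll":0},{"travel":[0,0,2.3],"grip":0,"roll":0},{"travel":[0,0,2.3],"grip":0,"roll":0},{"travel":[0,0,2.3],"grip":0,"roll":0},{"travel":[0,0,2.3],"grip":0,"roll":0},{"travel":[0,0,2.3],"grip":0,"roll":0},{"travel":[1,3.4,0],"grip":0,"roll":0},{"travel":[1,3.4,0],"grip":0,"roll":0}]'; python3 -m jog '[{"travel":[1,3.4,0],"grip":0,"roll":0},{"travel":[1,3.4,0],"grip":0,"roll":0},{"travel":[1,3.4,0],"grip":0,"roll":0},{"travel":[1,3.4,0],"grip":0,"roll":0},{"travel":[1,3.4,0],"grip":0,"roll":0},{"travel":[1,3.4,0],"grip":0,"roll":0},{"travel":[1,3.4,0],"grip":0,"roll":0},{"travel":[1,3.4,0],"grip":0,"roll":0}]';python3 -m jog '[{"travel":[1,3.4,0],"grip":0,"roll":0},{"travel":[0.5,2.7,0],"grip":0,"roll":0},{"travel":[0,0,0],"grip":0,"roll":0},{"travel":[0,0,0],"grip":0,"roll":0},{"travel":[0,0,0],"grip":0,"roll":0}]'
```

```text
clock: 8.5
ee_pos: [0.4376, -0.1435, 0.3697]
orientation: [0.002, 0.202, 0.979, -0.0]
contact_force: [1.0, 0.4, -1.6]
opening: 0.257
grip_force: 30.0
clock: 9.17
ee_pos: [0.517, 0.1309, 0.368]
orientation: [0.0, 0.2, 0.98, 0.0]
contact_force: [0.5, -0.8, -1.0]
opening: 0.259
grip_force: 30.0
clock: 9.58
ee_pos: [0.5316, 0.1895, 0.3675]
orientation: [-0.0, 0.2, 0.98, -0.0]
contact_force: [-0.6, 0.6, -0.5]
opening: 0.256
grip_force: 30.0
```

```bash
python3 - <<'E'
from fit import *
for c in('scene','top'):
    p,d,K=grab(c); np.savez(f'pics/{c}3.npz',p=p,d=d); p,W=load(c,3)
    Q=W; s=np.hypot(W[...,0]-.533,W[...,1]-.19)<.03
    for z in np.arange(.15,.31,.01):
        t=s&(abs(W[...,2]-z)<.005)
        if t.any(): print(c,z.round(3),t.sum(),np.median(W[t],0)[:2].round(4),p[t].mean(0).astype(int))
    for x,y in((.533,.19),(.543,.124),(.43,-.212)):
        s=(abs(W[...,2]-.088)<.008)&(np.hypot(W[...,0]-x,W[...,1]-y)<.06 if x<.5 else (np.hypot(W[...,0]-x,W[...,1]-y)<.037))
        if s.sum()>8: print(c,s.sum(),circ(W[s]))
print(env.state()['ee_pos'])
E
```

```text
scene 0.16 1 [0.5346 0.1921] [178 176 177]
scene 0.17 5 [0.5337 0.1848] [161 161 161]
scene 0.18 3 [0.5311 0.1858] [158 157 157]
scene 0.19 3 [0.5332 0.1883] [147 148 147]
scene 0.2 5 [0.5345 0.1906] [152 151 151]
scene 0.21 4 [0.5327 0.1872] [148 150 146]
scene 0.22 5 [0.5372 0.1895] [133 138 135]
scene 0.23 5 [0.5326 0.1853] [110 114 112]
scene 0.24 2 [0.5339 0.1884] [122 121 114]
scene 0.25 6 [0.5342 0.1907] [101 101  94]
scene 0.26 4 [0.534 0.189] [94 93 87]
scene 0.27 6 [0.5311 0.1872] [52 51 42]
scene 0.28 14 [0.5302 0.1856] [37 36 30]
scene 0.29 13 [0.5247 0.1838] [42 42 36]
scene 0.3 24 [0.5271 0.1816] [81 77 75]
scene 49 [0.5352 0.1915 0.0287]
scene 55 [0.5451 0.1255 0.0283]
scene 184 [ 0.4186 -0.2105  0.0389]
top 0.16 1 [0.5366 0.1831] [133 135 136]
top 0.17 1 [0.5346 0.1854] [110 115 116]
top 0.18 2 [0.5349 0.1855] [102 107 109]
top 0.19 2 [0.5361 0.1834] [122 125 126]
top 0.2 2 [0.5357 0.184 ] [131 136 138]
top 0.21 1 [0.5324 0.1853] [123 127 126]
top 0.22 1 [0.5331 0.1838] [131 135 137]
top 54 [0.5364 0.1897 0.0281]
top 64 [0.547  0.1236 0.0283]
top 62 [ 0.4198 -0.212   0.039 ]
[0.53167907 0.18885999 0.36775249]
```

```bash
python3 -m jog '[{"travel":[0.1,0.2,-2],"grip":0,"roll":0},{"travel":[0,0,-2.1],"grip":0,"roll":0},{"travel":[0,0,-2.1],"grip":0,"roll":0},{"travel":[0,0,-2.1],"grip":0,"roll":0},{"travel":[0,0,-2.1],"grip":0,"roll":0},{"travel":[0,0,-2.1],"grip":0,"roll":0},{"travel":[0,0,0],"grip":0,"roll":0},{"travel":[0,0,0],"grip":0,"roll":0}]'
for i in 1 2; do python3 -m jog '[{"travel":[0,0,0],"grip":0,"roll":0},{"travel":[0,0,0],"grip":0,"roll":0},{"travel":[0,0,0],"grip":0,"roll":0},{"travel":[0,0,0],"grip":0,"roll":0},{"travel":[0,0,0],"grip":0,"roll":0},{"travel":[0,0,0],"grip":0,"roll":0},{"travel":[0,0,0],"grip":0,"roll":0},{"travel":[0,0,0],"grip":0,"roll":0}]'; done
python3 -m jog '[{"travel":[0,0,0],"grip":0,"roll":0},{"travel":[0,0,0],"grip":0,"roll":0},{"travel":[0,0,0],"grip":0,"roll":0},{"travel":[0,0,0],"grip":0,"roll":0},{"travel":[0,0,0],"grip":0,"roll":0},{"travel":[0,0,0],"grip":0,"roll":0}]'
python3 - <<'E'
from fit import *
p,d,K=grab('scene'); q,_,_=grab('top')
cv2.imwrite('pics/f.png',np.hstack([cv2.resize(p[120:240,200:320],(400,400)),cv2.resize(q[150:240,200:290],(400,400))])[...,::-1])
E
```

```text
clock: 10.35
ee_pos: [0.5325, 0.1908, 0.2423]
orientation: [-0.001, 0.201, 0.98, -0.001]
contact_force: [0.0, 0.1, -0.6]
opening: 0.256
grip_force: 30.0
clock: 11.02
ee_pos: [0.533, 0.192, 0.2427]
orientation: [0.0, 0.2, 0.98, 0.0]
contact_force: [0.3, 1.0, 0.0]
opening: 0.256
grip_force: 30.0
clock: 11.68
ee_pos: [0.533, 0.192, 0.2427]
orientation: [-0.0, 0.2, 0.98, -0.0]
contact_force: [0.1, -0.7, -0.6]
opening: 0.262
grip_force: 30.0
clock: 12.18
ee_pos: [0.533, 0.192, 0.2427]
orientation: [-0.0, 0.2, 0.98, 0.0]
contact_force: [0.7, 0.7, -1.6]
opening: 0.259
grip_force: 30.0
```

View pics/f.png

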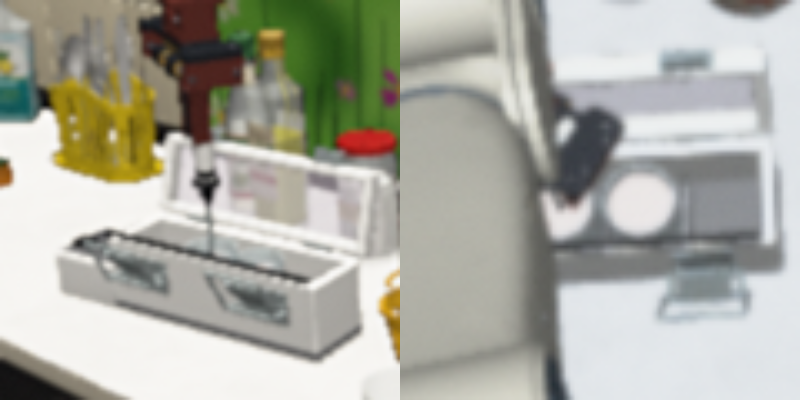

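The stem is inside jar 2 (left half at pixel 208,245) and nothing has been touched. Next, jar 3.

```bash
python3 -m jog '[{"travel":[0,0,2.2],"grip":0,"roll":0},{"travel":[0,0,2.2],"grip":0,"roll":0},{"travel":[0,0,2.2],"grip":0,"roll":0},{"travel":[0,0,2.2],"grip":0,"roll":0},{"travel":[0,0,0],"grip":0,"roll":0},{"travel":[0.5,-3.3,0],"grip":0,"roll":0},{"travel":[0.5,-3.3,0],"grip":0,"roll":0},{"travel":[0,0,0],"grip":0,"roll":0}]'
python3 -m jog '[{"travel":[0,0,0],"grip":0,"roll":0},{"travel":[0,0,0],"grip":0,"roll":0},{"travel":[0,0,-2.2],"grip":0,"roll":0},{"travel":[0,0,-2.2],"grip":0,"roll":0},{"travel":[0,0,-2.2],"grip":0,"roll":0},{"travel":[0,0,-2.2],"grip":0,"roll":0},{"travel":[0,0,0],"grip":0,"roll":0},{"travel":[0,0,0],"grip":0,"roll":0}]'
for i in 1 2; do python3 -m jog '[{"travel":[0,0,0],"grip":0,"roll":0},{"travel":[0,0,0],"grip":0,"roll":0},{"travel":[0,0,0],"grip":0,"roll":0},{"travel":[0,0,0],"grip":0,"roll":0},{"travel":[0,0,0],"grip":0,"roll":0},{"travel":[0,0,0],"grip":0,"roll":0},{"travel":[0,0,0],"grip":0,"roll":0},{"travel":[0,0,0],"grip":0,"roll":0}]'; done
python3 -m jog '[{"travel":[0,0,0],"grip":0,"roll":0},{"travel":[0,0,0],"grip":0,"roll":0},{"travel":[0,0,0],"grip":0,"roll":0},{"travel":[0,0,0],"grip":0,"roll":0},{"travel":[0,0,0],"grip":0,"roll":0},{"travel":[0,0,0],"grip":0,"roll":0}]'
python3 - <<'E'
from fit import *
for c in('scene','top'):
    p,d,K=grab(c); np.savez(f'pics/{c}4.npz',p=p,d=d); p,W=load(c,4)
    s=(abs(W[...,2]-.088)<.01)&(W[...,0]<.5)&(abs(W[...,1]+.2)<.12)&(W[...,0]>.3)
    if s.sum()>8: print(c,s.sum(),circ(W[s]))
    s=np.hypot(W[...,0]-.545,W[...,1]-.125)<.025
    for z in np.arange(.105,.2,.02):
        t=s&(abs(W[...,2]-z)<.01)
        if t.any(): print(c,z.round(3),t.sum(),np.median(W[t],0)[:2].round(4),p[t].mean(0).astype(int))
E
```

```text
clock: 12.95
ee_pos: [0.543, 0.1222, 0.3298]
orientation: [-0.0, 0.201, 0.98, -0.001]
contact_force: [-0.6, 1.2, -1.3]
opening: 0.259
grip_force: 30.0
clock: 13.62
ee_pos: [0.5421, 0.1268, 0.2417]
orientation: [-0.001, 0.199, 0.98, -0.001]
contact_force: [1.3, 0.4, -0.4]
opening: 0.254
grip_force: 30.0
clock: 14.28
ee_pos: [0.543, 0.1259, 0.2428]
orientation: [0.0, 0.2, 0.98, 0.0]
contact_force: [-0.1, 0.4, -1.6]
opening: 0.258
grip_force: 30.0
clock: 14.95
ee_pos: [0.543, 0.126, 0.2427]
orientation: [-0.0, 0.2, 0.98, -0.0]
contact_force: [0.6, -0.5, -0.9]
opening: 0.255
grip_force: 30.0
clock: 15.45
ee_pos: [0.543, 0.126, 0.2427]
orientation: [0.0, 0.2, 0.98, 0.0]
contact_force: [-0.4, -0.6, -0.8]
opening: 0.258
grip_force: 30.0
scene 221 [ 0.4182 -0.2104  0.0389]
scene 0.105 8 [0.5448 0.1235] [140 143 140]
scene 0.125 7 [0.5451 0.1247] [167 167 162]
scene 0.145 13 [0.5433 0.1229] [78 77 75]
scene 0.165 36 [0.5395 0.1176] [60 57 57]
scene 0.185 31 [0.5376 0.1197] [125 122 119]
top 78 [ 0.4199 -0.2118  0.0389]
top 0.105 1 [0.545  0.1226] [158 156 154]
```

```bash
python3 -m jog '[{"travel":[0,0,2.1],"grip":0,"roll":0},{"travel":[0,0,2.1],"grip":0,"roll":0},{"travel":[0,0,2.1],"grip":0,"roll":0},{"travel":[0,0,2.1],"grip":0,"roll":0},{"travel":[0,0,2.1],"grip":0,"roll":0},{"travel":[0,0,2.1],"grip":0,"roll":0},{"travel":[-1.2,-3.4,0],"grip":0,"roll":0},{"travel":[-1.2,-3.4,0],"grip":0,"roll":0}]'
python3 -m jog '[{"travel":[-1.3,-3.4,0],"grip":0,"roll":0},{"travel":[-1.3,-3.4,0],"grip":0,"roll":0},{"travel":[-1.3,-3.4,0],"grip":0,"roll":0},{"travel":[-1.3,-3.4,0],"grip":0,"roll":0},{"travel":[-1.3,-3.4,0],"grip":0,"roll":0},{"travel":[-1.2,-3.3,0],"grip":0,"roll":0},{"travel":[-1.2,-3.3,0],"grip":0,"roll":0},{"travel":[-1.2,-3.3,0],"grip":0,"roll":0}]'
python3 -m jog '[{"travel":[0,0,0],"grip":0,"roll":0},{"travel":[0,0,0],"grip":0,"roll":0},{"travel":[0,0,0],"grip":0,"roll":0}]'
python3 - <<'E'
from fit import *
p,d,K=grab('scene'); np.savez('pics/scene5.npz',p=p,d=d); p,W=load('scene',5)
s=(abs(W[...,2]-.088)<.01)&(W[...,0]<.5)&(abs(W[...,1]+.2)<.12)&(W[...,0]>.3)
print(s.sum(),circ(W[s]))
E
```

```text
clock: 16.22
ee_pos: [0.5196, 0.0584, 0.3701]
orientation: [0.002, 0.198, 0.98, 0.0]
contact_force: [0.0, -1.5, -2.0]
opening: 0.256
grip_force: 30.0
clock: 16.88
ee_pos: [0.417, -0.2125, 0.3689]
orientation: [0.0, 0.2, 0.98, -0.0]
contact_force: [0.3, 0.0, -0.3]
opening: 0.261
grip_force: 30.0
clock: 17.13
ee_pos: [0.4179, -0.2109, 0.3686]
orientation: [-0.0, 0.201, 0.98, 0.0]
contact_force: [0.3, 0.5, -0.2]
opening: 0.257
grip_force: 30.0
226 [ 0.4186 -0.2107  0.039 ]
```

```bash
python3 -m jog '[{"travel":[0,0,-2.3],"grip":0,"roll":0},{"travel":[0,0,-2.3],"grip":0,"roll":0},{"travel":[0,0,-2.3],"grip":0,"roll":0},{"travel":[0,0,-2.3],"grip":0,"roll":0},{"travel":[0,0,-2.3],"grip":0,"roll":0},{"travel":[0,0,-2.3],"grip":0,"roll":0},{"travel":[0,0,0],"grip":0,"roll":0},{"travel":[0,0,0],"grip":0,"roll":0}]'
python3 -m jog '[{"travel":[0,0,0],"grip":0,"roll":0},{"travel":[0,0,0],"grip":0,"roll":0},{"travel":[0,0,0],"grip":0,"roll":0},{"travel":[0,0,0],"grip":0,"roll":0},{"travel":[0,0,0],"grip":0,"roll":0},{"travel":[0,0,0],"grip":0,"roll":0}]'
python3 -m jog '[{"travel":[0,0,2.3],"grip":0,"roll":0},{"travel":[0,0,2.3],"grip":0,"roll":0},{"travel":[0,0,2.3],"grip":0,"roll":0},{"travel":[0,0,2.3],"grip":0,"roll":0},{"travel":[0,0,2.3],"grip":0,"roll":0},{"travel":[0,0,2.3],"grip":0,"roll":0},{"travel":[0,0,1],"grip":0,"roll":0},{"travel":[0,0,0],"grip":0,"roll":0}]'
python3 -m jog '[{"travel":[0.2,-3.4,0],"grip":0,"roll":0},{"travel":[0.2,-3.4,0],"grip":0,"roll":0},{"travel":[0.2,-3.4,0],"grip":0,"roll":0},{"travel":[0.2,-3.4,0],"grip":0,"roll":0},{"travel":[0.2,-3.4,0],"grip":0,"roll":0},{"travel":[0.3,-3.4,0],"grip":0,"roll":0},{"travel":[0,0,0],"grip":0,"roll":0},{"travel":[0,0,0],"grip":0,"roll":0}]'
python3 -m jog '[{"travel":[0,0,0],"grip":0,"roll":0},{"travel":[0,0,0],"grip":0,"roll":0}]'
python3 - <<'E'
from fit import *
p,d,K=grab('scene'); np.savez('pics/scene6.npz',p=p,d=d); p,W=load('scene',6)
s=np.hypot(W[...,0]-.431,W[...,1]+.415)<.025
for z in np.arange(.155,.35,.01):
    t=s&(abs(W[...,2]-z)<.005)
    if t.any(): print(z.round(3),t.sum(),np.median(W[t],0)[:2].round(4),p[t].mean(0).astype(int))
E
```

```text
clock: 17.85
ee_pos: [0.4179, -0.2097, 0.2302]
orientation: [-0.001, 0.199, 0.98, 0.0]
contact_force: [0.7, 0.0, -0.2]
opening: 0.256
grip_force: 30.0
clock: 18.35
ee_pos: [0.4181, -0.2112, 0.2311]
orientation: [0.0, 0.2, 0.98, -0.0]
contact_force: [0.3, -0.2, -0.5]
opening: 0.255
grip_force: 30.0
clock: 19.02
ee_pos: [0.4189, -0.2116, 0.381]
orientation: [0.002, 0.2, 0.98, -0.001]
contact_force: [-0.2, -0.3, -0.8]
opening: 0.26
grip_force: 30.0
clock: 19.68
ee_pos: [0.4302, -0.4158, 0.376]
orientation: [-0.002, 0.201, 0.98, 0.001]
contact_force: [-0.4, -0.3, -1.1]
opening: 0.257
grip_force: 30.0
clock: 19.85
ee_pos: [0.4307, -0.4137, 0.3778]
orientation: [-0.001, 0.2, 0.98, 0.001]
contact_force: [0.2, -1.0, -0.5]
opening: 0.257
grip_force: 30.0
0.175 6 [ 0.4309 -0.4159] [131 126 116]
0.185 6 [ 0.4325 -0.4152] [128 122 110]
0.195 8 [ 0.4334 -0.4144] [152 143 121]
0.205 11 [ 0.4329 -0.4158] [164 160 138]
0.215 7 [ 0.4317 -0.4163] [147 145 128]
0.225 7 [ 0.4333 -0.4167] [141 137 123]
0.235 6 [ 0.4318 -0.4163] [142 132 113]
0.245 6 [ 0.4324 -0.4165] [144 133 112]
0.255 8 [ 0.4312 -0.4165] [128 133 132]
0.265 7 [ 0.4336 -0.4158] [123 129 128]
0.275 8 [ 0.4323 -0.4151] [81 84 84]
0.285 13 [ 0.429  -0.4179] [41 43 43]
0.295 16 [ 0.4268 -0.4183] [30 31 31]
0.305 49 [ 0.4247 -0.4208] [71 71 70]
0.315 28 [ 0.4251 -0.4205] [63 63 62]
0.325 36 [ 0.4255 -0.4202] [163 160 155]
0.335 28 [ 0.4255 -0.4199] [169 167 161]
0.345 34 [ 0.4248 -0.4211] [160 156 151]
```

```bash
python3 -m jog '[{"travel":[0,-0.1,-2.2],"grip":0,"roll":0},{"travel":[0,0,-2.2],"grip":0,"roll":0},{"travel":[0,0,-2.2],"grip":0,"roll":0},{"travel":[0,0,-2.2],"grip":0,"roll":0},{"travel":[0,0,-2.2],"grip":0,"roll":0},{"travel":[0,0,-2.2],"grip":0,"roll":0},{"travel":[0,0,0],"grip":0,"roll":0},{"travel":[0,0,0],"grip":0,"roll":0}]'
python3 -m jog '[{"travel":[0,0,-1],"grip":0,"roll":0},{"travel":[0,0,-0.6],"grip":0,"roll":0},{"travel":[0,0,-0.6],"grip":0,"roll":0},{"travel":[0,0,-0.4],"grip":0,"roll":0},{"travel":[0,0,0],"grip":0,"roll":0},{"travel":[0,0,0],"grip":0,"roll":0},{"travel":[0,0,0],"grip":0,"roll":0}]'
```

```text
clock: 20.57
ee_pos: [0.4308, -0.4148, 0.2463]
orientation: [-0.001, 0.2, 0.98, 0.001]
contact_force: [0.5, 0.4, -1.3]
opening: 0.257
grip_force: 30.0
clock: 21.15
ee_pos: [0.431, -0.416, 0.2207]
orientation: [-0.0, 0.2, 0.98, 0.0]
contact_force: [-0.6, 0.4, -0.8]
opening: 0.257
grip_force: 30.0
```

```bash
python3 -m jog '[{"travel":[0,0.1,-0.2],"grip":0,"roll":0},{"travel":[0,0,0],"grip":0,"roll":0},{"travel":[0,0,0],"grip":0,"roll":0}]';  python3 -m jog '[{"travel":[0,0,-0.1],"grip":0,"roll":0},{"travel":[0,0,0],"grip":0,"roll":0},{"travel":[0,0,0],"grip":0,"roll":0}]'; python3 -m jog '[{"travel":[0,0,0],"grip":4,"roll":0},{"travel":[0,0,0],"grip":8,"roll":0},{"travel":[0,0,0],"grip":8,"roll":0},{"travel":[0,0,0],"grip":8,"roll":0},{"travel":[0,0,0],"grip":8,"roll":0},{"travel":[0,0,0],"grip":8,"roll":0},{"travel":[0,0,0],"grip":8,"roll":0},{"travel":[0,0,0],"grip":8,"roll":0}]'; python3 -m jog '[{"travel":[0,0,2.2],"grip":8,"roll":0},{"travel":[0,0,2.2],"grip":8,"roll":0},{"travel":[0,0,2.2],"grip":8,"roll":0},{"travel":[0,0,2.2],"grip":8,"roll":0},{"travel":[0,0,2.2],"grip":8,"roll":0},{"travel":[0,0,2.2],"grip":8,"roll":0},{"travel":[0,0,0],"grip":8,"roll":0}]'
python3 - <<'E'
from fit import *
p,d,K=grab('scene'); np.savez('pics/scene7.npz',p=p,d=d); p,W=load('scene',7)
s=np.hypot(W[...,0]-.431,W[...,1]+.415)<.03
for z in np.arange(.145,.28,.01):
    t=s&(abs(W[...,2]-z)<.005)
    if t.any(): print(z.round(3),t.sum(),np.median(W[t],0)[:2].round(4),p[t].mean(0).astype(int))
cv2.imwrite('pics/g.png',cv2.resize(p[130:310,270:450],(600,600))[...,::-1])
E
```

```text
clock: 21.4
ee_pos: [0.4313, -0.4159, 0.2202]
orientation: [0.001, 0.2, 0.98, -0.001]
contact_force: [-2.1, 0.3, 8.3]
opening: 0.255
grip_force: 30.0
clock: 21.65
ee_pos: [0.4314, -0.416, 0.2202]
orientation: [0.001, 0.2, 0.98, -0.001]
contact_force: [-2.9, 1.2, 14.7]
opening: 0.258
grip_force: 30.0
clock: 22.32
ee_pos: [0.4309, -0.415, 0.2175]
orientation: [-0.0, 0.2, 0.98, 0.0]
contact_force: [-0.8, -0.9, -0.4]
opening: 0.821
grip_force: 0.0
clock: 22.9
ee_pos: [0.4324, -0.4164, 0.3544]
orientation: [0.003, 0.2, 0.98, -0.002]
contact_force: [-0.3, -0.2, 0.3]
opening: 0.908
grip_force: 0.0
0.145 131 [ 0.4232 -0.4228] [106 104 104]
0.155 28 [ 0.4263 -0.423 ] [65 64 63]
0.165 24 [ 0.4247 -0.424 ] [152 150 145]
0.175 29 [ 0.4255 -0.4223] [177 173 166]
0.185 22 [ 0.4251 -0.4235] [180 175 169]
0.195 27 [ 0.4252 -0.4229] [178 173 163]
0.205 27 [ 0.4264 -0.422 ] [179 174 163]
0.215 27 [ 0.4255 -0.4229] [178 175 168]
0.225 26 [ 0.426  -0.4228] [183 180 174]
0.235 28 [ 0.4301 -0.4187] [161 151 135]
```

View pics/g.png

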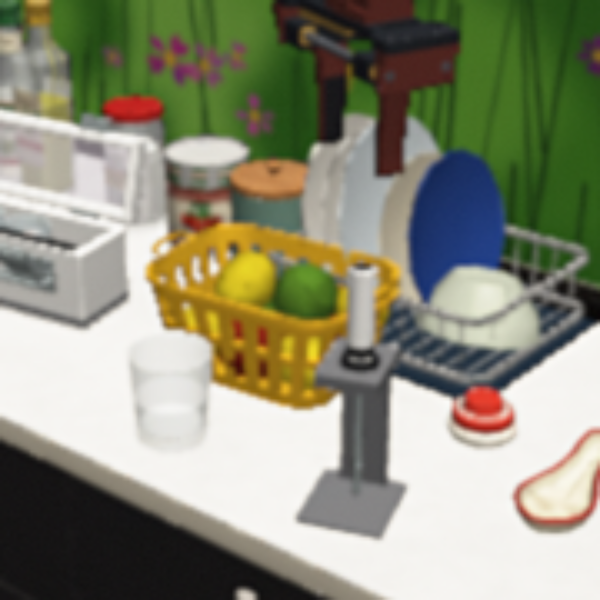

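The thermometer hangs upright in its stand (collar at pixel 360,357). I'll check how well it is centred against the shelf.

```bash
python3 - <<'E'
from fit import *
for n in(7,0):
    p,W=load('scene',n); s=np.hypot(W[...,0]-.431,W[...,1]+.415)<.03
    for lo,hi in((.165,.2),(.2,.228),(.145,.152)): 
        P=W[s&(W[...,2]>lo)&(W[...,2]<hi)]; r=.0115 if lo>.15 else .017
        c=least_squares(lambda c:np.hypot(P[:,0]-c[0],P[:,1]-c[1])-r,[.431,-.415],loss='soft_l1',f_scale=.002).x; print(n,lo,c.round(4))
# hole: empty-stand frames 3(top) 3(scene)
for c in('scene','top'):
    p,W=load(c,3); s=(abs(W[...,0]-.431)<.05)&(abs(W[...,1]+.415)<.05)&(abs(W[...,2]-.142)<.005)
    P=W[s]; r=cv2.minAreaRect((P[:,:2]*1000).astype(np.float32)); print(c,s.sum(),np.round(r[0],1),np.round(r[1],1),round(r[2],1),P.mean(0).round(4))
E
```

```text
7 0.165 [ 0.4341 -0.4163]
7 0.2 [ 0.4349 -0.4161]
7 0.145 [ 0.4355 -0.4141]
0 0.165 [ 0.4327 -0.4134]
0 0.2 [ 0.4326 -0.4134]
0 0.145 [ 0.4322 -0.4114]
scene 275 [ 437.2 -412.5] [79.  56.9] 20.7 [ 0.4342 -0.4141  0.1423]
top 279 [ 438.1 -413.3] [74.6 58.2] 18.3 [ 0.4389 -0.413   0.142 ]
```

```bash
python3 - <<'E'
from fit import *
M=[.539,.1557,np.radians(9.6)]
p,W=load('top',0);p2,W2=load('scene',0)
for nm,w in(('top',W),('scene',W2)):
    Q=tomaker(w,M).reshape(-1,3)
    for x in range(60,300,20):
        r=[]
        for y in range(-180,181,30):
            s=(abs(Q[:,0]*1e3-x)<10)&(abs(Q[:,1]*1e3-y)<15)&(Q[:,2]<.6); r.append(int(Q[s,2].max()*1e3) if s.any() else -1)
        print(nm,x,r)
E
```

```text
top 60 [10, 176, 187, 190, 188, 184, 190, 186, 186, 184, 190, 191, 5]
top 80 [9, 192, 191, 207, 204, 195, 195, 193, 203, 208, 194, 188, 8]
top 100 [7, 11, 181, 185, 183, 181, 180, 182, 182, -1, 180, 182, 13]
top 120 [8, 11, -1, -1, -1, -1, -1, -1, -1, -1, -1, -1, 8]
top 140 [11, 6, -1, -1, -1, -1, -1, -1, -1, -1, -1, -1, 9]
top 160 [8, 11, 8, 6, 12, 8, 8, 7, 6, 7, 8, 11, 9]
top 180 [121, 102, 126, 9, 9, 6, 5, 12, 8, 10, 12, 8, 12]
top 200 [117, 119, 125, 119, 7, 143, 127, 9, 8, 7, 11, 8, 9]
top 220 [127, 122, 129, 122, 157, 161, 162, 10, 8, 10, 177, 95, 9]
top 240 [122, 122, 119, 120, 160, 163, 161, 156, 12, 180, 270, 268, 11]
top 260 [120, 121, 126, 122, 160, 162, 162, 153, 13, 203, 272, 271, 122]
top 280 [117, 123, 123, 118, 154, 163, 161, 9, 9, 197, 267, 274, 239]
scene 60 [1, 185, 188, 202, 189, 189, 189, 188, 197, 202, 187, 186, -1]
scene 80 [-1, 187, 187, 202, 202, 187, 187, 188, 205, 204, 192, 184, -1]
scene 100 [2, -1, 5, 3, 162, 164, 150, -1, -1, 163, 164, -1, -1]
scene 120 [4, 1, 4, 5, -1, -1, -1, -1, -1, -1, -1, -1, -1]
scene 140 [2, 4, -1, 5, -1, -1, -1, -1, -1, -1, -1, -1, -1]
scene 160 [3, 1, -1, 3, 3, -1, -1, -1, -1, -1, -1, -1, -1]
scene 180 [121, 121, 121, 6, 6, 0, -1, -1, -1, -1, -1, -1, -1]
scene 200 [123, 121, 120, 119, 3, 156, 152, -1, -1, -1, -1, -1, -1]
scene 220 [120, 121, 117, 119, 148, 159, 156, 3, -1, 4, 205, 166, 4]
scene 240 [118, 120, 120, 122, 156, 156, 158, 155, -1, 198, 268, 260, 173]
scene 260 [117, 117, 119, 120, 152, 157, 157, 153, -1, 193, 268, 266, 248]
scene 280 [-1, 122, 119, 119, -1, 154, 155, -1, -1, 191, 265, -1, 238]
```

```bash
python3 -m jog '[{"travel":[1.5,3.7,0],"grip":0,"roll":0},{"travel":[1.5,3.7,0],"grip":0,"roll":0},{"travel":[1.5,3.7,0],"grip":0,"roll":0},{"travel":[1.5,3.7,0],"grip":0,"roll":0},{"travel":[1.5,3.7,0],"grip":0,"roll":0},{"travel":[1.5,3.7,0],"grip":0,"roll":0},{"travel":[1.5,3.7,0],"grip":0,"roll":0},{"travel":[1.5,3.7,0],"grip":0,"roll":0}]'
python3 -m jog '[{"travel":[1.5,3.7,0],"grip":0,"roll":4},{"travel":[1.5,3.7,0],"grip":0,"roll":4},{"travel":[1.5,3.7,0],"grip":0,"roll":4},{"travel":[1.5,3.7,0],"grip":0,"roll":4},{"travel":[1.5,3.7,0],"grip":0,"roll":4},{"travel":[1.5,3.7,0],"grip":0,"roll":4},{"travel":[1.5,3.7,0],"grip":0,"roll":4},{"travel":[1.5,3.7,0],"grip":0,"roll":4}]'
python3 -m jog '[{"travel":[0,0,0],"grip":0,"roll":0},{"travel":[0,0,0],"grip":0,"roll":0},{"travel":[0,0,0],"grip":0,"roll":0}]'
python3 - <<'E'
from fit import *
for n,c in((8,'top'),(8,'scene')):
    p,d,K=grab(c); np.savez(f'pics/{c}{n}.npz',p=p,d=d)
    for k in(8,0):
        p,W=load(c,k); s=np.hypot(W[...,0]-.431,W[...,1]+.415)<.03
        for lo,hi in((.165,.228),(.228,.245)): 
            P=W[s&(W[...,2]>lo)&(W[...,2]<hi)]
            f=lambda c:np.hypot(P[:,0]-c[0],P[:,1]-c[1])-.0115
            print(c,k,lo,len(P),(least_squares(f,[.431,-.415],loss='soft_l1',f_scale=.002).x if lo<.2 else P.mean(0)).round(4))
E
```

```text
clock: 23.62
ee_pos: [0.5507, -0.117, 0.3482]
orientation: [-0.001, 0.2, 0.98, -0.0]
contact_force: [0.8, 0.2, 0.1]
opening: 0.341
grip_force: 0.0
clock: 24.28
ee_pos: [0.6708, 0.1789, 0.3476]
orientation: [-0.001, -0.08, 0.997, -0.0]
contact_force: [0.1, -0.2, -0.5]
opening: 0.008
grip_force: 0.0
clock: 24.53
ee_pos: [0.6703, 0.1768, 0.3478]
orientation: [-0.001, -0.078, 0.997, -0.0]
contact_force: [0.5, -0.4, -0.7]
opening: 0.005
grip_force: 0.0
top 8 0.165 44 [ 0.435  -0.4188]
top 8 0.228 36 [ 0.4336 -0.418   0.233 ]
top 0 0.165 41 [ 0.4331 -0.4161]
top 0 0.228 36 [ 0.4324 -0.4148  0.2321]
scene 8 0.165 160 [ 0.4346 -0.416 ]
scene 8 0.228 34 [ 0.4307 -0.4185  0.2319]
scene 0 0.165 166 [ 0.4326 -0.4134]
scene 0 0.228 35 [ 0.4288 -0.4156  0.2324]
```

```bash
python3 -m jog '[{"travel":[0.1,0,-2.4],"grip":0,"roll":0},{"travel":[0,0,-2.4],"grip":0,"roll":0},{"travel":[0,0,-2.4],"grip":0,"roll":0},{"travel":[0,0,-2.4],"grip":0,"roll":0},{"travel":[0,0,-2.4],"grip":0,"roll":0},{"travel":[0,0,-2.4],"grip":0,"roll":0},{"travel":[0,0,-2.4],"grip":0,"roll":0},{"travel":[0,0,0],"grip":0,"roll":0}]'
python3 -m jog '[{"travel":[-1,-0.17,0],"grip":0,"roll":0},{"travel":[-1,-0.17,0],"grip":0,"roll":0},{"travel":[-1,-0.17,0],"grip":0,"roll":0},{"travel":[-1,-0.17,0],"grip":0,"roll":0},{"travel":[-1,-0.17,0],"grip":0,"roll":0},{"travel":[-1,-0.17,0],"grip":0,"roll":0}]'
```

```text
clock: 25.3
ee_pos: [0.6689, 0.1746, 0.1767]
orientation: [-0.004, -0.077, 0.997, -0.001]
contact_force: [-0.5, 0.0, -0.6]
opening: 0.004
grip_force: 0.0
clock: 25.8
ee_pos: [0.6125, 0.1666, 0.1833]
orientation: [0.002, -0.078, 0.997, 0.0]
contact_force: [5.6, 1.3, 4.6]
opening: 0.008
grip_force: 2.7
```

```bash
python3 -m jog '[{"travel":[-0.8,-0.13,0.1],"grip":0,"roll":0},{"travel":[-0.8,-0.13,0.1],"grip":0,"roll":0},{"travel":[-0.8,-0.13,0.1],"grip":0,"roll":0},{"travel":[-0.8,-0.13,0.1],"grip":0,"roll":0},{"travel":[-0.8,-0.13,0.1],"grip":0,"roll":0},{"travel":[0,0,1],"grip":0,"roll":0},{"travel":[0,0,2],"grip":0,"roll":0},{"travel":[0,0,2],"grip":0,"roll":0}]'
python3 -m jog '[{"travel":[0,0,2.5],"grip":0,"roll":0},{"travel":[0,0,2.5],"grip":0,"roll":0},{"travel":[0,0,2],"grip":0,"roll":0},{"travel":[0,0,0],"grip":0,"roll":0}]'
python3 - <<'E'
from fit import *
p,d,K=grab('scene'); np.savez('pics/scene9.npz',p=p,d=d)
cv2.imwrite('pics/i.png',cv2.resize(p[110:250,190:360],(728,600))[...,::-1])
E
```

```text
clock: 26.47
ee_pos: [0.5707, 0.1601, 0.2368]
orientation: [-0.002, -0.078, 0.997, -0.0]
contact_force: [0.5, 0.5, -0.3]
opening: 0.003
grip_force: 0.0
clock: 26.8
ee_pos: [0.5736, 0.1608, 0.3115]
orientation: [0.003, -0.078, 0.997, 0.001]
contact_force: [0.4, -0.2, -0.2]
opening: 0.004
grip_force: 0.0
```

View pics/i.png

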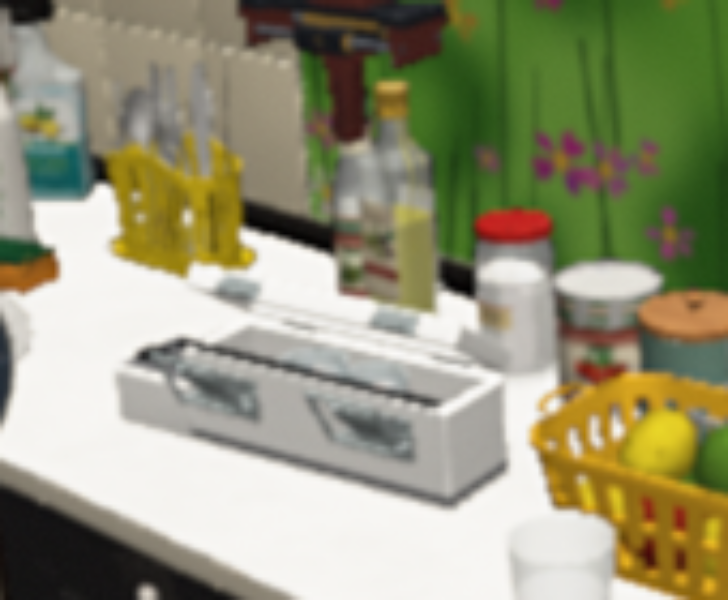

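The lid is past upright and sinking (near edge with keepers at pixels 235,290 and 395,320). I'll move the tool in front of the left latch while it closes.

```bash
python3 -m jog '[{"travel":[-3.3,0.9,0],"grip":0,"roll":0},{"travel":[-3.3,0.9,0],"grip":0,"roll":0},{"travel":[-3.3,0.9,0],"grip":0,"roll":0},{"travel":[-3.3,0.9,0],"grip":0,"roll":0},{"travel":[-3.3,0.9,0],"grip":0,"roll":0},{"travel":[-3.3,0.9,0],"grip":0,"roll":0},{"travel":[0,0,0],"grip":0,"roll":0},{"travel":[0,0,0],"grip":0,"roll":0}]'
for i in 1 2 3; do python3 -m jog '[{"travel":[0,0,0],"grip":0,"roll":0},{"travel":[0,0,0],"grip":0,"roll":0},{"travel":[0,0,0],"grip":0,"roll":0},{"travel":[0,0,0],"grip":0,"roll":0},{"travel":[0,0,0],"grip":0,"roll":0},{"travel":[0,0,0],"grip":0,"roll":0},{"travel":[0,0,0],"grip":0,"roll":0},{"travel":[0,0,0],"grip":0,"roll":0}]'>/dev/null; done
cat > lat.py <<'E'
from fit import *
M=[.539,.1557,np.radians(9.6)]
def lat(n,view=None):
    for c in('top','scene'):
        p,d,K=grab(c); np.savez(f'pics/{c}{n}.npz',p=p,d=d); p,W=load(c,n); Q=tomaker(W,M); X,Y,Z=Q[...,0],Q[...,1],Q[...,2]
        s=(abs(X)<.03)&(abs(Y)<.04)&(Z<.2); t=s&(abs(X+.02)<.01); u=s&(abs(X-.02)<.01)
        print(c,'lid z',np.median(Z[s]).round(4),'front',np.median(Z[t]).round(4),'back',np.median(Z[u]).round(4))
        for nm,sg in(('L',1),('R',-1)):
            s=(abs(Y-sg*.085)<.05)&(X<-.052)&(X>-.15)&(Z>.03)&(Z<.16); P=Q[s]
            for z in np.arange(.04,.15,.01):
                q=P[abs(P[:,2]-z)<.005]
                if len(q): print('  ',c,nm,z.round(2),len(q),'x',q[:,0].min().round(3),q[:,0].max().round(3),'y',q[:,1].min().round(3),q[:,1].max().round(3))
        im=p[150:235,165:295] if c=='top' else p[140:250,190:320]
        cv2.imwrite(f'pics/v{n}{c}.png',cv2.resize(im,(390,390*im.shape[0]//im.shape[1]))[...,::-1])
    a,b=[cv2.imread(f'pics/v{n}{c}.png') for c in('top','scene')]; h=max(len(a),len(b))
    pad=lambda i:cv2.copyMakeBorder(i,0,h-len(i),0,0,cv2.BORDER_CONSTANT)
    cv2.imwrite(f'pics/v{n}.png',np.hstack([pad(a),pad(b)]))
E
python3 -c "from lat import *; lat(10); print(env.state()['ee_pos'])"
```

```text
clock: 27.52
ee_pos: [0.372, 0.2142, 0.3057]
orientation: [-0.001, -0.079, 0.997, -0.0]
contact_force: [-0.3, 0.1, -0.0]
opening: 0.002
grip_force: 0.0
top lid z 0.1199 front 0.1209 back 0.1191
   top L 0.06 2 x -0.055 -0.054 y 0.099 0.103
   top L 0.07 10 x -0.066 -0.052 y 0.091 0.102
   top L 0.08 7 x -0.08 -0.067 y 0.088 0.095
   top L 0.09 4 x -0.082 -0.073 y 0.09 0.098
   top L 0.1 3 x -0.088 -0.056 y 0.088 0.092
   top L 0.11 7 x -0.106 -0.057 y 0.083 0.094
   top L 0.12 1 x -0.109 -0.109 y 0.088 0.088
   top R 0.06 24 x -0.077 -0.052 y -0.114 -0.052
   top R 0.07 42 x -0.079 -0.052 y -0.118 -0.053
   top R 0.08 27 x -0.079 -0.059 y -0.105 -0.05
   top R 0.09 22 x -0.091 -0.072 y -0.119 -0.048
   top R 0.1 29 x -0.093 -0.052 y -0.119 -0.063
   top R 0.11 36 x -0.108 -0.053 y -0.12 -0.05
   top R 0.12 21 x -0.11 -0.104 y -0.117 -0.051
   top R 0.13 2 x -0.108 -0.107 y -0.114 -0.107
scene lid z 0.1212 front 0.1223 back 0.1205
   scene L 0.05 1 x -0.052 -0.052 y 0.092 0.092
   scene L 0.06 17 x -0.082 -0.055 y 0.056 0.12
   scene L 0.07 45 x -0.088 -0.052 y 0.049 0.123
   scene L 0.08 12 x -0.091 -0.071 y 0.052 0.124
   scene L 0.09 17 x -0.098 -0.083 y 0.05 0.124
   scene L 0.1 26 x -0.104 -0.054 y 0.048 0.125
   scene L 0.11 31 x -0.111 -0.052 y 0.045 0.121
   scene L 0.12 25 x -0.112 -0.052 y 0.049 0.121
   scene R 0.05 1 x -0.054 -0.054 y -0.109 -0.109
   scene R 0.06 29 x -0.082 -0.056 y -0.114 -0.05
   scene R 0.07 39 x -0.086 -0.053 y -0.118 -0.049
   scene R 0.08 18 x -0.095 -0.052 y -0.119 -0.037
   scene R 0.09 21 x -0.097 -0.083 y -0.118 -0.042
   scene R 0.1 26 x -0.103 -0.055 y -0.119 -0.049
   scene R 0.11 34 x -0.109 -0.052 y -0.121 -0.041
   scene R 0.12 29 x -0.114 -0.053 y -0.118 -0.046
[0.37396196 0.21427787 0.3066779 ]
```

View pics/v10.png

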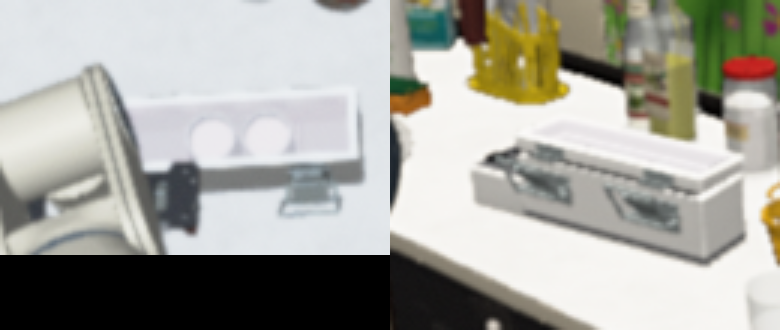

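The lid rests on its seal (z 0.121). Both bars still lean out, at maker x about -0.108 and z about 0.12. Now swing the left bar over.

```bash
python3 -m jog '[{"travel":[0,0,-2.4],"grip":0,"roll":0},{"travel":[0,0,-2.4],"grip":0,"roll":0},{"travel":[0,0,-2.4],"grip":0,"roll":0},{"travel":[0,0,-2.4],"grip":0,"roll":0},{"travel":[0,0,-2.4],"grip":0,"roll":0},{"travel":[0,0,-2.4],"grip":0,"roll":0},{"travel":[0,0,-2.4],"grip":0,"roll":0},{"travel":[0,0,0],"grip":0,"roll":0}]'
python3 -m jog '[{"travel":[1,0.17,0],"grip":0,"roll":0},{"travel":[1,0.17,0],"grip":0,"roll":0},{"travel":[1,0.17,0],"grip":0,"roll":0},{"travel":[1,0.17,0],"grip":0,"roll":0},{"travel":[1,0.17,0.1],"grip":0,"roll":0},{"travel":[1,0.17,0.2],"grip":0,"roll":0},{"travel":[1,0.17,0.2],"grip":0,"roll":0},{"travel":[1,0.17,0.2],"grip":0,"roll":0}]'
python3 -m jog '[{"travel":[0.5,0.1,0],"grip":0,"roll":0},{"travel":[0,0,0],"grip":0,"roll":0},{"travel":[0,0,0],"grip":0,"roll":0}]'
python3 -c "from lat import *; lat(11)" | grep "scene L"
```

```text
clock: 30.28
ee_pos: [0.3718, 0.2131, 0.1354]
orientation: [-0.003, -0.078, 0.997, -0.001]
contact_force: [-0.9, -0.1, -0.1]
opening: 0.008
grip_force: 0.0
clock: 30.95
ee_pos: [0.4552, 0.2281, 0.1462]
orientation: [0.0, -0.078, 0.997, 0.0]
contact_force: [-0.4, 0.1, -0.6]
opening: 0.005
grip_force: 0.0
clock: 31.2
ee_pos: [0.4589, 0.2288, 0.1455]
orientation: [-0.0, -0.078, 0.997, -0.0]
contact_force: [0.1, -0.8, 1.2]
opening: 0.004
grip_force: 0.0
   scene L 0.04 1 x -0.052 -0.052 y 0.117 0.117
   scene L 0.05 1 x -0.053 -0.053 y 0.066 0.066
   scene L 0.06 28 x -0.082 -0.052 y 0.041 0.12
   scene L 0.07 35 x -0.086 -0.059 y 0.053 0.13
   scene L 0.08 16 x -0.08 -0.066 y 0.055 0.124
   scene L 0.09 19 x -0.09 -0.062 y 0.05 0.127
   scene L 0.1 32 x -0.097 -0.054 y 0.051 0.129
   scene L 0.11 19 x -0.066 -0.052 y 0.051 0.13
   scene L 0.12 7 x -0.08 -0.053 y 0.073 0.098
   scene L 0.13 24 x -0.087 -0.06 y 0.075 0.097
   scene L 0.14 17 x -0.087 -0.058 y 0.074 0.094
```

View pics/v11.png

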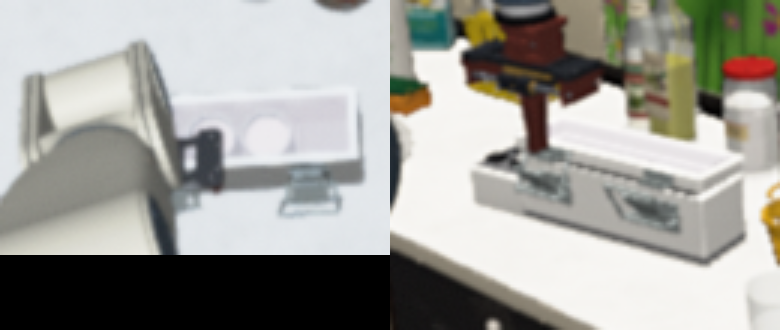

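```bash
python3 -m jog '[{"travel":[-0.6,-0.1,0],"grip":0,"roll":0},{"travel":[-0.6,-0.1,0],"grip":0,"roll":0},{"travel":[-0.5,-0.08,0],"grip":0,"roll":0},{"travel":[0,0,0],"grip":0,"roll":0},{"travel":[0,0,0],"grip":0,"roll":0}]'
python3 -c "
from lat import *; lat(12)
p,W=load('scene',12);Q=tomaker(W,M);s=(Q[...,2]>.1)&(abs(Q[...,1]-.085)<.045)&(Q[...,0]<-.045)&(Q[...,0]>-.07)
for y in np.arange(.045,.13,.006):
    t=s&(abs(Q[...,1]-y)<.003); print(y.round(3),t.sum(),Q[t][:,2].max().round(3) if t.any() else '',Q[t][Q[t][:,2].argmax()].round(3) if t.any() else '')
"|grep -v R
```

```text
clock: 31.72
ee_pos: [0.4414, 0.226, 0.1458]
orientation: [-0.0, -0.078, 0.997, -0.0]
contact_force: [-0.0, 0.4, -0.1]
opening: 0.008
grip_force: 0.0
top lid z 0.1206 front 0.1214 back 0.1198
   top L 0.06 2 x -0.077 -0.062 y 0.053 0.059
   top L 0.07 4 x -0.078 -0.077 y 0.055 0.066
   top L 0.09 3 x -0.088 -0.082 y 0.065 0.069
   top L 0.1 6 x -0.09 -0.054 y 0.053 0.077
   top L 0.11 2 x -0.091 -0.054 y 0.051 0.073
scene lid z 0.1211 front 0.1224 back 0.12
   scene L 0.05 1 x -0.053 -0.053 y 0.066 0.066
   scene L 0.06 26 x -0.081 -0.053 y 0.052 0.124
   scene L 0.07 39 x -0.085 -0.052 y 0.054 0.127
   scene L 0.08 16 x -0.082 -0.067 y 0.053 0.12
   scene L 0.09 19 x -0.091 -0.06 y 0.053 0.127
   scene L 0.1 27 x -0.099 -0.055 y 0.052 0.125
   scene L 0.11 22 x -0.096 -0.053 y 0.053 0.11
   scene L 0.12 8 x -0.098 -0.053 y 0.054 0.096
   scene L 0.13 20 x -0.104 -0.071 y 0.076 0.096
   scene L 0.14 20 x -0.104 -0.072 y 0.074 0.095
0.045 11 0.289 [-0.062  0.047  0.289]
0.051 20 0.334 [-0.07   0.053  0.334]
0.057 18 0.366 [-0.07   0.058  0.366]
0.063 7 0.326 [-0.057  0.065  0.326]
0.069 8 0.303 [-0.058  0.072  0.303]
0.075 13 0.126 [-0.049  0.076  0.126]
0.081 7 0.121 [-0.05   0.08   0.121]
0.087 9 0.121 [-0.056  0.09   0.121]
0.093 8 0.125 [-0.046  0.093  0.125]
0.099 10 0.125 [-0.047  0.097  0.125]
0.105 2 0.107 [-0.047  0.104  0.107]
0.111 1 0.106 [-0.058  0.11   0.106]
0.117 0  
0.123 0  
0.129 0
```

The left loop has fallen in over the lid edge, and only the finger remains at x below -0.1. Press the left lever down.

```bash
python3 -m jog '[{"travel":[0,0,-1],"grip":0,"roll":0},{"travel":[0,0,-1],"grip":0,"roll":0},{"travel":[0,0,-1],"grip":0,"roll":0},{"travel":[0,0,-1],"grip":0,"roll":0},{"travel":[0,0,0],"grip":0,"roll":0},{"travel":[0,0,0],"grip":0,"roll":0}]'
python3 -m jog '[{"travel":[0,0,-0.7],"grip":0,"roll":0},{"travel":[0,0,-0.7],"grip":0,"roll":0},{"travel":[0,0,-0.7],"grip":0,"roll":0},{"travel":[0,0,-0.7],"grip":0,"roll":0},{"travel":[0,0,0],"grip":0,"roll":0}]'
python3 -m jog '[{"travel":[0,0,-0.4],"grip":0,"roll":0},{"travel":[0,0,-0.4],"grip":0,"roll":0},{"travel":[0,0,0],"grip":0,"roll":0}]'
```

```text
clock: 32.32
ee_pos: [0.4415, 0.2258, 0.1045]
orientation: [-0.001, -0.078, 0.997, -0.0]
contact_force: [-0.2, -0.1, 0.2]
opening: 0.005
grip_force: 0.0
clock: 32.73
ee_pos: [0.4418, 0.226, 0.0766]
orientation: [-0.0, -0.078, 0.997, -0.0]
contact_force: [-0.6, -0.3, 1.0]
opening: 0.003
grip_force: 0.0
clock: 32.98
ee_pos: [0.4415, 0.2258, 0.0689]
orientation: [-0.001, -0.078, 0.997, -0.0]
contact_force: [0.7, -0.0, 0.2]
opening: 0.005
grip_force: 0.0
```

```bash
python3 -m jog '[{"travel":[0,0,-0.3],"grip":0,"roll":0},{"travel":[0,0,0],"grip":0,"roll":0},{"travel":[0,0,0],"grip":0,"roll":0}]'
python3 -m jog '[{"travel":[0,0,-0.2],"grip":0,"roll":0},{"travel":[0,0,0],"grip":0,"roll":0},{"travel":[0,0,0],"grip":0,"roll":0}]'
python3 -c "from lat import *; lat(13)" | grep -E "scene (L|lid)|top lid"
```

```text
clock: 33.23
ee_pos: [0.4418, 0.226, 0.0666]
orientation: [-0.0, -0.078, 0.997, -0.0]
contact_force: [0.2, 0.1, 0.1]
opening: 0.005
grip_force: 0.0
clock: 33.48
ee_pos: [0.4419, 0.2261, 0.0646]
orientation: [-0.0, -0.078, 0.997, -0.0]
contact_force: [-0.4, -0.1, -0.3]
opening: 0.008
grip_force: 0.0
top lid z 0.1182 front 0.1181 back 0.1173
scene lid z 0.1187 front 0.1185 back 0.1186
   scene L 0.04 20 x -0.1 -0.052 y 0.056 0.095
   scene L 0.05 43 x -0.102 -0.053 y 0.05 0.097
   scene L 0.06 42 x -0.101 -0.054 y 0.052 0.095
   scene L 0.07 35 x -0.104 -0.054 y 0.051 0.096
   scene L 0.08 23 x -0.103 -0.055 y 0.051 0.101
   scene L 0.09 23 x -0.104 -0.053 y 0.049 0.101
   scene L 0.1 24 x -0.102 -0.059 y 0.069 0.1
   scene L 0.11 21 x -0.108 -0.084 y 0.07 0.103
   scene L 0.12 11 x -0.117 -0.073 y 0.059 0.12
   scene L 0.13 42 x -0.124 -0.072 y 0.038 0.133
   scene L 0.14 64 x -0.128 -0.093 y 0.037 0.133
```

View pics/v13.png

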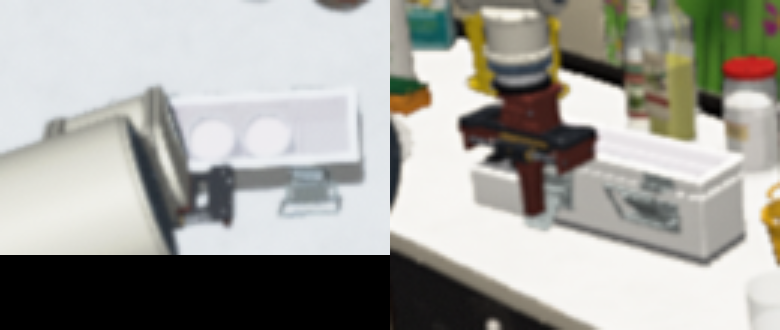

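```bash
python3 -m jog '[{"travel":[-0.2,0,-0.2],"grip":0,"roll":0},{"travel":[0,0,0],"grip":0,"roll":0},{"travel":[0,0,0],"grip":0,"roll":0}]'
python3 -m jog '[{"travel":[-0.2,0,1.5],"grip":0,"roll":0},{"travel":[0,0,2.3],"grip":0,"roll":0},{"travel":[0,0,2.3],"grip":0,"roll":0},{"travel":[0,0,2.3],"grip":0,"roll":0},{"travel":[0,0,2],"grip":0,"roll":0},{"travel":[0,0,2],"grip":0,"roll":0},{"travel":[0,0,1],"grip":0,"roll":0},{"travel":[0,0,0],"grip":0,"roll":0}]'
python3 -c "from lat import *; lat(14)" | grep -E "scene (L|lid)|top lid"
```

```text
clock: 33.83
ee_pos: [0.4397, 0.226, 0.0626]
orientation: [-0.0, -0.078, 0.997, -0.0]
contact_force: [-0.4, 0.2, -0.2]
opening: 0.004
grip_force: 0.0
clock: 34.5
ee_pos: [0.4391, 0.2267, 0.1987]
orientation: [0.002, -0.078, 0.997, 0.001]
contact_force: [0.3, 1.1, -0.5]
opening: 0.006
grip_force: 0.0
top lid z 0.1176 front 0.1178 back 0.1172
scene lid z 0.1185 front 0.1186 back 0.1183
   scene L 0.04 36 x -0.09 -0.053 y 0.053 0.127
   scene L 0.05 35 x -0.078 -0.053 y 0.056 0.124
   scene L 0.06 40 x -0.073 -0.052 y 0.053 0.124
   scene L 0.07 25 x -0.066 -0.052 y 0.053 0.12
   scene L 0.08 5 x -0.058 -0.052 y 0.053 0.122
   scene L 0.09 3 x -0.055 -0.053 y 0.056 0.121
   scene L 0.1 21 x -0.068 -0.052 y 0.051 0.125
   scene L 0.11 12 x -0.068 -0.052 y 0.057 0.106
   scene L 0.12 4 x -0.056 -0.053 y 0.062 0.118
```

View pics/v14.png

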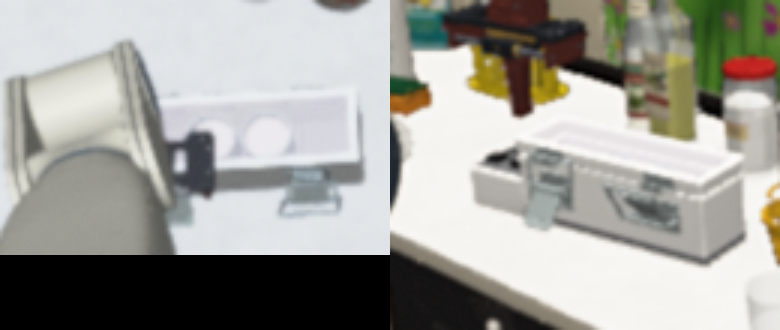

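```bash
cat >> lat.py <<'E'
def slope(n,sg):
    p,W=load('scene',n); Q=tomaker(W,M); s=(abs(Q[...,1]-sg*.085)<.02)&(Q[...,0]<-.054)&(Q[...,0]>-.13)&(Q[...,2]<.085)&(Q[...,2]>.012); P=Q[s]
    for z in np.arange(.015,.08,.006):
        q=P[abs(P[:,2]-z)<.003]
        if len(q): print(z.round(3),len(q),'x',np.median(q[:,0]).round(4),q[:,0].min().round(4))
E
python3 -c "from lat import *; slope(14,1)"
```

```text
0.021 5 x -0.0853 -0.0898
0.027 18 x -0.086 -0.093
0.033 15 x -0.0797 -0.0894
0.039 17 x -0.0759 -0.0895
0.045 22 x -0.0688 -0.0783
0.051 10 x -0.067 -0.0716
0.057 11 x -0.0648 -0.0688
0.063 13 x -0.0599 -0.0678
0.069 10 x -0.0619 -0.0656
```

Left lever is down at roughly 55 to 58 degrees, the loop is hooked and the lid is pulled down. Now the right latch.

```bash
python3 -m jog '[{"travel":[-0.8,-3.6,0],"grip":0,"roll":0},{"travel":[-0.8,-3.6,0],"grip":0,"roll":0},{"travel":[-0.7,-3.6,0],"grip":0,"roll":0},{"travel":[-0.7,-3.6,0],"grip":0,"roll":0},{"travel":[-0.7,-3.6,0],"grip":0,"roll":0},{"travel":[0,0,0],"grip":0,"roll":0},{"travel":[0,0,0],"grip":0,"roll":0},{"travel":[0,0,0],"grip":0,"roll":0}]'
python3 -m jog '[{"travel":[0,0,-2],"grip":0,"roll":0},{"travel":[0,0,-2],"grip":0,"roll":0},{"travel":[0,0,-2],"grip":0,"roll":0},{"travel":[0,0,0],"grip":0,"roll":0},{"travel":[0,0,0],"grip":0,"roll":0},{"travel":[0,0,0],"grip":0,"roll":0}]'
python3 -c "
from lat import *; lat(15)
e=env.state()['ee_pos'];print(e,tomaker(e.copy(),M))"|grep -v L
```

```text
clock: 35.27
ee_pos: [0.4007, 0.0461, 0.1959]
orientation: [-0.001, -0.077, 0.997, 0.0]
contact_force: [0.7, 0.2, -2.0]
opening: 0.004
grip_force: 0.0
clock: 35.77
ee_pos: [0.4013, 0.0469, 0.137]
orientation: [-0.0, -0.079, 0.997, 0.0]
contact_force: [-0.0, 0.6, -0.5]
opening: 0.005
grip_force: 0.0
top lid z 0.1183 front 0.1201 back 0.1183
scene lid z 0.1174 front 0.1169 back 0.118
   scene R 0.06 30 x -0.083 -0.058 y -0.112 -0.048
   scene R 0.07 40 x -0.084 -0.053 y -0.119 -0.044
   scene R 0.08 18 x -0.093 -0.052 y -0.118 -0.047
   scene R 0.09 18 x -0.096 -0.08 y -0.119 -0.046
   scene R 0.1 37 x -0.102 -0.055 y -0.12 -0.06
   scene R 0.11 17 x -0.146 -0.052 y -0.119 -0.065
   scene R 0.12 26 x -0.146 -0.052 y -0.119 -0.046
   scene R 0.13 2 x -0.148 -0.146 y -0.09 -0.09
   scene R 0.14 2 x -0.15 -0.148 y -0.093 -0.092
[0.40173508 0.04659395 0.13752218] [-0.15353815 -0.08468664  0.13752218]
```

```bash
python3 -m jog '[{"travel":[1,0.17,0],"grip":0,"roll":0},{"travel":[1,0.17,0],"grip":0,"roll":0},{"travel":[1,0.17,0],"grip":0,"roll":0},{"travel":[1,0.17,0],"grip":0,"roll":0},{"travel":[1,0.17,0.1],"grip":0,"roll":0},{"travel":[1,0.17,0.2],"grip":0,"roll":0},{"travel":[1,0.17,0.2],"grip":0,"roll":0},{"travel":[1,0.17,0.2],"grip":0,"roll":0}]'
python3 -m jog '[{"travel":[0.7,0.1,0],"grip":0,"roll":0},{"travel":[0,0,0],"grip":0,"roll":0},{"travel":[0,0,0],"grip":0,"roll":0},{"travel":[-0.6,-0.1,0],"grip":0,"roll":0},{"travel":[-0.6,-0.1,0],"grip":0,"roll":0},{"travel":[-0.7,-0.1,0],"grip":0,"roll":0},{"travel":[0,0,0],"grip":0,"roll":0},{"travel":[0,0,0],"grip":0,"roll":0}]'
python3 -c "
from lat import *; lat(16)
e=env.state()['ee_pos'];print(e,tomaker(e.copy(),M))"|grep -v L
```

```text
clock: 36.53
ee_pos: [0.4821, 0.0598, 0.1438]
orientation: [0.0, -0.078, 0.997, 0.0]
contact_force: [0.4, -0.3, 0.9]
opening: 0.006
grip_force: 0.0
clock: 37.2
ee_pos: [0.4681, 0.0575, 0.1437]
orientation: [-0.0, -0.078, 0.997, -0.0]
contact_force: [1.0, 0.4, 0.1]
opening: 0.002
grip_force: 0.0
top lid z nan front nan back nan
   top R 0.06 1 x -0.076 -0.076 y -0.11 -0.11
   top R 0.07 1 x -0.078 -0.078 y -0.118 -0.118
   top R 0.08 2 x -0.08 -0.069 y -0.115 -0.115
   top R 0.09 1 x -0.072 -0.072 y -0.12 -0.12
scene lid z 0.1186 front 0.1187 back 0.119
   scene R 0.04 2 x -0.054 -0.054 y -0.09 -0.04
   scene R 0.06 28 x -0.082 -0.052 y -0.117 -0.049
   scene R 0.07 44 x -0.087 -0.052 y -0.118 -0.042
   scene R 0.08 20 x -0.081 -0.068 y -0.121 -0.048
   scene R 0.09 21 x -0.092 -0.06 y -0.119 -0.049
   scene R 0.1 44 x -0.097 -0.054 y -0.117 -0.052
   scene R 0.11 15 x -0.069 -0.052 y -0.118 -0.071
   scene R 0.12 17 x -0.102 -0.052 y -0.114 -0.074
   scene R 0.13 18 x -0.102 -0.081 y -0.093 -0.07
   scene R 0.14 22 x -0.105 -0.078 y -0.095 -0.073
[0.46908908 0.05769245 0.14387988] [-0.08527648 -0.0849761   0.14387988]
  return _methods._mean(a, axis=axis, dtype=dtype,
  ret = ret.dtype.type(ret / rcount)
```

```bash
python3 -m jog '[{"travel":[0,0,-1],"grip":0,"roll":0},{"travel":[0,0,-1],"grip":0,"roll":0},{"travel":[0,0,-1],"grip":0,"roll":0},{"travel":[0,0,-1],"grip":0,"roll":0},{"travel":[0,0,-0.7],"grip":0,"roll":0},{"travel":[0,0,-0.7],"grip":0,"roll":0},{"travel":[0,0,-0.7],"grip":0,"roll":0},{"travel":[0,0,-0.6],"grip":0,"roll":0}]'
python3 -m jog '[{"travel":[0,0,-0.4],"grip":0,"roll":0},{"travel":[0,0,-0.4],"grip":0,"roll":0},{"travel":[0,0,-0.3],"grip":0,"roll":0},{"travel":[-0.2,0,-0.3],"grip":0,"roll":0},{"travel":[0,0,0],"grip":0,"roll":0},{"travel":[0,0,0],"grip":0,"roll":0}]'
python3 -m jog '[{"travel":[0,0,1.5],"grip":0,"roll":0},{"travel":[0,0,2.3],"grip":0,"roll":0},{"travel":[0,0,2.3],"grip":0,"roll":0},{"travel":[0,0,2.3],"grip":0,"roll":0},{"travel":[0,0,2.3],"grip":0,"roll":0},{"travel":[0,0,2.3],"grip":0,"roll":0},{"travel":[0,0,2.3],"grip":0,"roll":0},{"travel":[0,0,0],"grip":0,"roll":0}]'
python3 -c "
from lat import *; lat(17)
slope(17,-1);print();slope(17,1)"|grep -v top
```

```text
clock: 37.97
ee_pos: [0.4698, 0.0578, 0.0761]
orientation: [0.001, -0.078, 0.997, 0.0]
contact_force: [-0.1, 0.2, 3.9]
opening: 0.003
grip_force: 1.6
clock: 38.47
ee_pos: [0.4667, 0.0577, 0.0626]
orientation: [-0.0, -0.078, 0.997, -0.0]
contact_force: [-0.3, -0.5, -0.0]
opening: 0.007
grip_force: 0.0
clock: 39.13
ee_pos: [0.4693, 0.0579, 0.2199]
orientation: [0.004, -0.078, 0.997, 0.0]
contact_force: [1.7, -0.8, 0.4]
opening: 0.012
grip_force: 0.0
scene lid z 0.1188 front 0.1188 back 0.1187
   scene L 0.04 34 x -0.087 -0.053 y 0.062 0.123
   scene L 0.05 39 x -0.075 -0.052 y 0.054 0.125
   scene L 0.06 40 x -0.073 -0.052 y 0.052 0.125
   scene L 0.07 23 x -0.068 -0.053 y 0.051 0.122
   scene L 0.08 6 x -0.057 -0.052 y 0.052 0.121
   scene L 0.09 6 x -0.056 -0.053 y 0.052 0.132
   scene L 0.1 22 x -0.066 -0.052 y 0.053 0.122
   scene L 0.11 15 x -0.071 -0.052 y 0.039 0.13
   scene L 0.12 4 x -0.057 -0.052 y 0.069 0.119
   scene R 0.04 40 x -0.084 -0.053 y -0.115 -0.044
   scene R 0.05 44 x -0.076 -0.054 y -0.118 -0.048
   scene R 0.06 47 x -0.07 -0.053 y -0.116 -0.047
   scene R 0.07 23 x -0.066 -0.053 y -0.118 -0.048
   scene R 0.08 5 x -0.059 -0.054 y -0.117 -0.049
   scene R 0.09 3 x -0.054 -0.052 y -0.116 -0.048
   scene R 0.1 22 x -0.065 -0.053 y -0.117 -0.05
   scene R 0.11 20 x -0.064 -0.052 y -0.133 -0.05
   scene R 0.12 3 x -0.055 -0.054 y -0.104 -0.068
0.021 6 x -0.089 -0.0896
0.027 17 x -0.0862 -0.0921
0.033 27 x -0.0816 -0.0937
0.039 12 x -0.0779 -0.0836
0.045 21 x -0.0718 -0.0801
0.051 16 x -0.069 -0.0754
0.057 20 x -0.0662 -0.0701
0.063 16 x -0.0629 -0.0668
0.069 10 x -0.0606 -0.0659

0.015 1 x -0.0831 -0.0831
0.021 7 x -0.0839 -0.089
0.027 16 x -0.0862 -0.0939
0.033 17 x -0.0794 -0.087
0.039 16 x -0.0767 -0.0873
0.045 17 x -0.0724 -0.0769
0.051 17 x -0.0671 -0.0748
0.057 15 x -0.0639 -0.073
0.063 12 x -0.061 -0.0675
0.069 6 x -0.0616 -0.065
  return _methods._mean(a, axis=axis, dtype=dtype,
  ret = ret.dtype.type(ret / rcount)
```

View pics/v17.png

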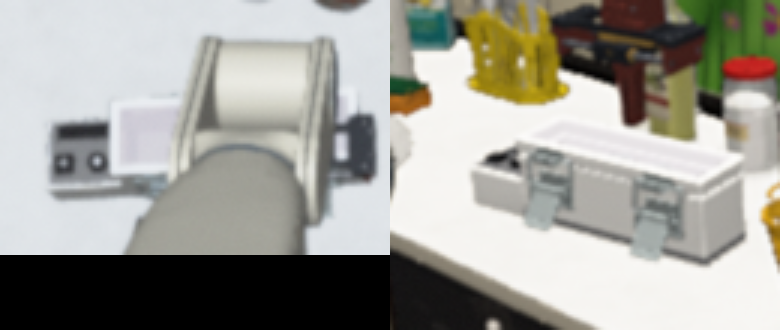

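Both loops are hooked (scene half at pixels 548,160 and 658,188), both levers are down and the lid is level at z 0.1187. Now locate the keys.

```bash
python3 - <<'E'
from lat import *
for n in(0,17):
    p,W=load('top',n);Q=tomaker(W,M)
    g=p.max(-1).astype(int)
    s=(Q[...,1]>.152)&(Q[...,1]<.235)&(abs(Q[...,0])<.043)&(Q[...,2]>.05)&(Q[...,2]<.085)
    k=s&(Q[...,2]>.0655)
    for lo,hi in((.153,.192),(.194,.232)):
        t=s&(Q[...,1]>lo)&(Q[...,1]<hi)&(g<70)&(Q[...,0]<.012); v,u=np.nonzero(t); print(n,t.sum(),u.mean().round(1),v.mean().round(1),Q[t].mean(0).round(4),Q[t].min(0).round(3),Q[t].max(0).round(3))
        t=k&(Q[...,1]>lo)&(Q[...,1]<hi)&(Q[...,0]<.012);print('  z',t.sum(),Q[t].mean(0).round(4),W[t].mean(0).round(4))
for r in spotter.spot_in('key_programme_top','top')+spotter.spot_in('key_start_top','top'): print(r)
print(env.state()['ee_pos'])
im=np.load('pics/top17.npz')['p'][180:225,165:225]; cv2.imwrite('pics/k.png',cv2.resize(im,(480,360),interpolation=cv2.INTER_CUBIC)[...,::-1])
E
```

```text
<stdin>:8: RuntimeWarning: Mean of empty slice.
  ret = ret.dtype.type(ret / rcount)
  ret = um.true_divide(
Traceback (most recent call last):
ValueError: zero-size array to reduction operation minimum which has no identity
```

```bash
python3 - <<'E'
from lat import *
for n in(0,17):
    p,W=load('top',n);Q=tomaker(W,M); g=p.max(-1).astype(int)
    s=(Q[...,1]>.152)&(Q[...,1]<.235)&(abs(Q[...,0])<.043)&(Q[...,2]>.064)&(Q[...,2]<.085)
    for lo,hi in((.153,.192),(.194,.232)):
        t=s&(Q[...,1]>lo)&(Q[...,1]<hi)&(Q[...,0]<.012);P=Q[t]; print(n,t.sum(),P.mean(0).round(4),np.percentile(P,[5,95],0).round(3).tolist(),W[t].mean(0).round(4), g[t].min())
for r in spotter.spot_in('key_programme_top','top')+spotter.spot_in('key_start_top','top'): print(r)
print(env.state()['ee_pos'])
im=np.load('pics/top17.npz')['p'][180:225,165:225]; cv2.imwrite('pics/k.png',cv2.resize(im,(480,360),interpolation=cv2.INTER_CUBIC)[...,::-1])
E
```

```text
0 62 [-0.0137  0.1733  0.069 ] [[-0.035, 0.157, 0.064], [0.006, 0.189, 0.076]] [0.4966 0.3243 0.069 ] 71
0 57 [-0.0165  0.2117  0.0692] [[-0.036, 0.197, 0.065], [0.009, 0.226, 0.076]] [0.4874 0.3617 0.0692] 62
17 52 [-0.0162  0.1746  0.0697] [[-0.036, 0.16, 0.065], [0.004, 0.189, 0.076]] [0.4939 0.3252 0.0697] 69
17 59 [-0.016   0.2132  0.069 ] [[-0.033, 0.197, 0.065], [0.003, 0.226, 0.074]] [0.4877 0.3632 0.069 ] 60
{'position': [185.5, 204.0], 'confidence': 0.55}
[0.46630196 0.05760475 0.21492765]
```

View pics/k.png

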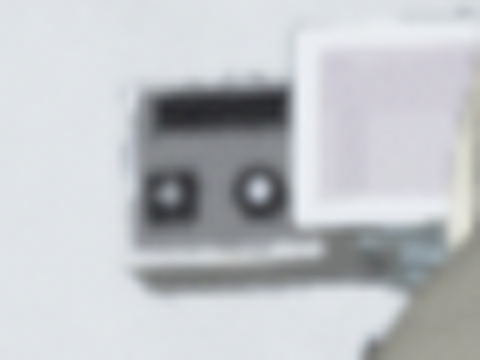

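Square key is at top-camera pixel (186.2, 204.1) and round key at (197.5, 204.1), with white marks in the middle of each.

```bash
python3 - <<'E'
from lat import *
K=optics.calibration('top'); f=200/np.tan(np.radians(K['vertical_fov'])/2); C=np.linalg.inv(np.array(K['world_to_cam']))
for u,v in((185.8,203.7),(197.1,203.7)):
    d=C[:3,:3]@[(u-K['cx'])/f,-(v-K['cy'])/f,-1]; o=C[:3,3]; P=o+d*(.07-o[2])/d[2]; print(P.round(4),tomaker(P.copy(),M).round(4))
c,s=np.cos(M[2]),np.sin(M[2])
for y in(.213,.173):
    x=-.0165; print(y,M[0]+c*x-s*y,M[1]+s*x+c*y)
E
```

```text
[0.4923 0.3655 0.07  ] [-0.011   0.2147  0.07  ]
[0.4966 0.3247 0.07  ] [-0.0136  0.1737  0.07  ]
0.213 0.4872093223378069 0.36296547157520187
0.173 0.493880072206451 0.32352563009238167
```

```bash
python3 -m jog '[{"travel":[0.3,3.4,0],"grip":0,"roll":0},{"travel":[0.3,3.4,0],"grip":0,"roll":0},{"travel":[0.3,3.4,0],"grip":0,"roll":0},{"travel":[0.3,3.4,0],"grip":0,"roll":0},{"travel":[0.3,3.4,0],"grip":0,"roll":0},{"travel":[0.3,3.4,0],"grip":0,"roll":0},{"travel":[0.3,3.4,0],"grip":0,"roll":0},{"travel":[0.2,3.4,0],"grip":0,"roll":0}]'
python3 -m jog '[{"travel":[0,3.4,0],"grip":0,"roll":0},{"travel":[0,0,0],"grip":0,"roll":0},{"travel":[0,0,0],"grip":0,"roll":0},{"travel":[0,0,-2.3],"grip":0,"roll":0},{"travel":[0,0,-2.3],"grip":0,"roll":0},{"travel":[0,0,-2.3],"grip":0,"roll":0},{"travel":[0,0,-2.3],"grip":0,"roll":0},{"travel":[0,0,-1.5],"grip":0,"roll":0}]'
python3 -m jog '[{"travel":[0,0,0],"grip":0,"roll":0},{"travel":[0,0,0],"grip":0,"roll":0},{"travel":[0,0,0],"grip":0,"roll":0}]'
```

```text
clock: 40.0
ee_pos: [0.4892, 0.331, 0.2137]
orientation: [-0.001, -0.078, 0.997, -0.001]
contact_force: [0.2, 0.1, -0.5]
opening: 0.003
grip_force: 0.0
clock: 40.67
ee_pos: [0.4885, 0.361, 0.1056]
orientation: [-0.002, -0.077, 0.997, -0.001]
contact_force: [-0.2, -0.3, 0.6]
opening: 0.008
grip_force: 0.0
clock: 40.92
ee_pos: [0.4903, 0.363, 0.1091]
orientation: [0.0, -0.077, 0.997, -0.0]
contact_force: [0.0, -0.1, -0.7]
opening: 0.004
grip_force: 0.0
```

```bash
python3 -m jog '[{"travel":[0,0,-0.7],"grip":0,"roll":0},{"travel":[0,0,-0.7],"grip":0,"roll":0},{"travel":[0,0,-0.2],"grip":0,"roll":0},{"travel":[0,0,0],"grip":0,"roll":0},{"travel":[0,0,0],"grip":0,"roll":0}]'
python3 -m jog '[{"travel":[0,0,-0.2],"grip":0,"roll":0},{"travel":[0,0,0],"grip":0,"roll":0},{"travel":[0,0,0],"grip":0,"roll":0}]'
python3 -m jog '[{"travel":[0,0,-0.2],"grip":0,"roll":0},{"travel":[0,0,0],"grip":0,"roll":0},{"travel":[0,0,0],"grip":0,"roll":0}]'
```

```text
clock: 41.33
ee_pos: [0.4904, 0.3638, 0.0931]
orientation: [0.0, -0.078, 0.997, 0.0]
contact_force: [1.3, -0.1, 2.5]
opening: 0.005
grip_force: 1.5
clock: 41.58
ee_pos: [0.4903, 0.3638, 0.0913]
orientation: [0.0, -0.078, 0.997, 0.0]
contact_force: [1.2, -2.3, 6.1]
opening: 0.01
grip_force: 3.2
clock: 41.83
ee_pos: [0.4904, 0.3639, 0.0911]
orientation: [0.001, -0.078, 0.997, 0.0]
contact_force: [-4.6, -5.3, 22.0]
opening: 0.004
grip_force: 10.9
```

```bash
python3 -m jog '[{"travel":[0,0,1.5],"grip":0,"roll":0},{"travel":[0,0,1.5],"grip":0,"roll":0},{"travel":[0.3,-2,0],"grip":0,"roll":0},{"travel":[0.3,-2,0],"grip":0,"roll":0},{"travel":[0,0,0],"grip":0,"roll":0},{"travel":[0,0,0],"grip":0,"roll":0},{"travel":[0,0,0],"grip":0,"roll":0}]'
python3 -m jog '[{"travel":[0,0,-1],"grip":0,"roll":0},{"travel":[0,0,-1],"grip":0,"roll":0},{"travel":[0,0,-0.6],"grip":0,"roll":0},{"travel":[0,0,0],"grip":0,"roll":0},{"travel":[0,0,0],"grip":0,"roll":0}]'
python3 -m jog '[{"travel":[0,0,-0.2],"grip":0,"roll":0},{"travel":[0,0,0],"grip":0,"roll":0},{"travel":[0,0,0],"grip":0,"roll":0}]'
python3 -m jog '[{"travel":[0,0,-0.2],"grip":0,"roll":0},{"travel":[0,0,0],"grip":0,"roll":0},{"travel":[0,0,0],"grip":0,"roll":0}]'
```

```text
clock: 42.42
ee_pos: [0.4958, 0.324, 0.1185]
orientation: [-0.0, -0.078, 0.997, 0.0]
contact_force: [-0.3, 0.8, -0.1]
opening: 0.005
grip_force: 0.0
clock: 42.83
ee_pos: [0.4956, 0.3241, 0.0919]
orientation: [-0.001, -0.078, 0.997, -0.0]
contact_force: [-1.0, 0.5, 3.7]
opening: 0.006
grip_force: 1.9
clock: 43.08
ee_pos: [0.4956, 0.3241, 0.0912]
orientation: [-0.0, -0.078, 0.997, 0.0]
contact_force: [-4.2, -0.3, 13.6]
opening: 0.004
grip_force: 6.9
clock: 43.33
ee_pos: [0.4957, 0.3242, 0.0909]
orientation: [-0.0, -0.078, 0.997, 0.0]
contact_force: [-8.9, -3.2, 29.9]
opening: 0.009
grip_force: 15.0
```

Start key bottomed. Retreat and do a last check.

```bash
python3 -m jog '[{"travel":[0,0,2.2],"grip":0,"roll":0},{"travel":[0,0,2.2],"grip":0,"roll":0},{"travel":[0,0,2.2],"grip":0,"roll":0},{"travel":[0,0,2.2],"grip":0,"roll":0},{"travel":[0,0,2.2],"grip":0,"roll":0},{"travel":[0,0,2.2],"grip":0,"roll":0},{"travel":[0,0,2.2],"grip":0,"roll":0},{"travel":[0,0,0],"grip":0,"roll":0}]'
python3 -m jog '[{"travel":[0,0,0],"grip":0,"roll":0},{"travel":[0,0,0],"grip":0,"roll":0},{"travel":[0,0,0],"grip":0,"roll":0},{"travel":[0,0,0],"grip":0,"roll":0},{"travel":[0,0,0],"grip":0,"roll":0},{"travel":[0,0,0],"grip":0,"roll":0}]'
python3 - <<'E' 2>/dev/null
from lat import *
lat(18); slope(18,1); print(); slope(18,-1)
p=np.load('pics/scene18.npz')['p']; cv2.imwrite('pics/z.png',cv2.resize(p[110:310,190:490],(795,530))[...,::-1])
E
```

```text
clock: 44.0
ee_pos: [0.4977, 0.325, 0.2462]
orientation: [0.003, -0.078, 0.997, 0.001]
contact_force: [0.7, -0.2, 0.3]
opening: 0.007
grip_force: 0.0
clock: 44.5
ee_pos: [0.4957, 0.3235, 0.2419]
orientation: [-0.001, -0.078, 0.997, -0.0]
contact_force: [-0.7, 0.9, 0.0]
opening: 0.004
grip_force: 0.0
top lid z 0.1179 front 0.1175 back 0.1177
   top L 0.04 30 x -0.083 -0.055 y 0.056 0.108
   top L 0.05 38 x -0.074 -0.054 y 0.055 0.121
   top L 0.06 34 x -0.067 -0.052 y 0.049 0.122
   top L 0.07 25 x -0.063 -0.053 y 0.054 0.113
   top L 0.09 2 x -0.054 -0.053 y 0.048 0.12
   top L 0.1 25 x -0.062 -0.052 y 0.05 0.117
   top L 0.11 5 x -0.062 -0.052 y 0.055 0.098
   top R 0.04 33 x -0.085 -0.055 y -0.117 -0.05
   top R 0.05 30 x -0.082 -0.055 y -0.118 -0.055
   top R 0.06 38 x -0.069 -0.053 y -0.118 -0.049
   top R 0.07 22 x -0.065 -0.053 y -0.108 -0.05
   top R 0.08 3 x -0.058 -0.054 y -0.119 -0.051
   top R 0.09 5 x -0.06 -0.053 y -0.117 -0.049
   top R 0.1 20 x -0.063 -0.052 y -0.118 -0.05
   top R 0.11 13 x -0.065 -0.052 y -0.115 -0.062
scene lid z 0.1186 front 0.1185 back 0.119
   sc
[... 662 characters left out ...]
2 y -0.115 -0.047
   scene R 0.09 1 x -0.055 -0.055 y -0.049 -0.049
   scene R 0.1 23 x -0.068 -0.052 y -0.116 -0.052
   scene R 0.11 22 x -0.068 -0.053 y -0.134 -0.064
   scene R 0.12 5 x -0.055 -0.052 y -0.088 -0.044
0.021 6 x -0.0891 -0.0918
0.027 17 x -0.0843 -0.0936
0.033 19 x -0.0804 -0.0866
0.039 14 x -0.0744 -0.0846
0.045 17 x -0.0704 -0.0768
0.051 15 x -0.0698 -0.0771
0.057 17 x -0.0642 -0.0735
0.063 10 x -0.062 -0.0657
0.069 9 x -0.0615 -0.0663

0.021 6 x -0.0877 -0.0916
0.027 24 x -0.0854 -0.0974
0.033 15 x -0.0798 -0.0884
0.039 23 x -0.0766 -0.0842
0.045 18 x -0.0707 -0.0769
0.051 18 x -0.0683 -0.0746
0.057 18 x -0.0651 -0.0719
0.063 16 x -0.0618 -0.0682
0.069 11 x -0.059 -0.0663
```

View pics/z.png

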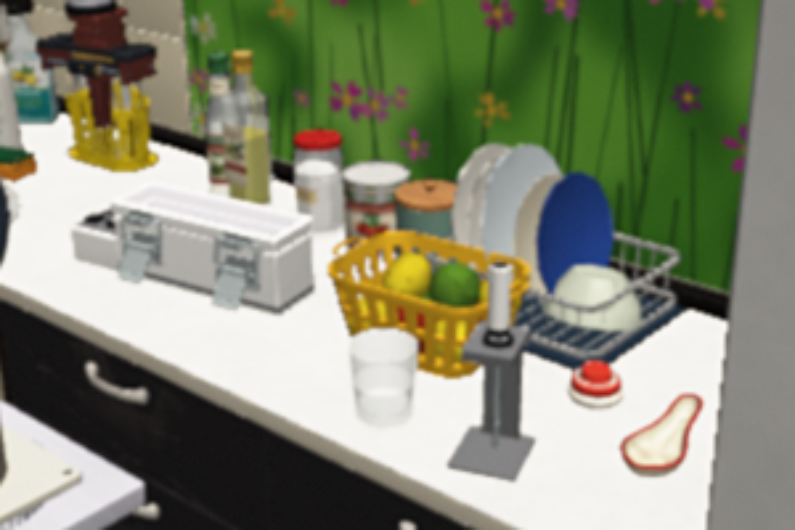

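Both latches are shut, the thermometer is in its stand (498,300), and the glass is upright though it was nudged aside to (384,375) after the rinsing. The bystanders are untouched. Handing in.

```bash
python3 -c "from workcell import env; print(env.close_job())"
```

```text
the job is handed in; nothing more can be done
None
```

The job is handed in with every step carried out: the probe was rinsed, dipped in the two jars present (jar_2, then jar_3), rinsed again and returned to its stand; the lid was latched tight and both keys were pressed to their stops, programme first. The hand-in gave no verdict.

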